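Change over the work cards and hold the spring clip open on the tall one

TASK

The tall portrait work card is up next: make the two work cards change places, each standing upright and let go with its whole foot on the round mat where the other one stood. Then pinch the handles of the spring clip to open its jaws wide, lift it out of its stand and hold it gaping astride the top edge of the portrait card, near the middle, one jaw well down on each side and nothing of the clip touching the card, ready for a job sheet to be slipped in; finish while still holding it there, squeezed open and still. Do not tip a card over, and leave the other things on the bench where they are.

Things in the scene. Friction and masses are not known exactly. Their poses are not given: they have to be found in the camera images.
- portrait_card: the portrait (tall, narrow) work card. Rigid board 8 mm thick, 80 mm wide and 130 mm high, upright on the middle of a round steel foot (70 mm across, 20 mm high); 0.3 to 0.5 kg, loose; carry it by pinching the board's top across its thickness. Origin: centre of the foot's underside; x is square to the board's faces, y runs along its width, z up. Its top edge is 150 mm above the origin.
- portrait_card_top (a point): middle of the portrait card's top edge, axes as the card's
- landscape_card: the landscape (low, wide) work card. Rigid board 8 mm thick, 110 mm wide and 80 mm high, upright on the middle of a round steel foot (70 mm across, 20 mm high); 0.3 to 0.5 kg, loose; carry it by pinching the board's top across its thickness. Origin: centre of the foot's underside; x is square to the board's faces, y runs along its width, z up. Its top edge is 100 mm above the origin.
- mat_a: round rubber mat, 124 mm across, 3 mm thick, fixed on the bench; the portrait card stands on it at the start. Origin: centre of its underside
- mat_b: the same kind of mat; the landscape card stands on it at the start. The bench between the two mats and the robot (about 420 mm in front of the base axis and 110 mm to its left) is always clear, room to park a card
- clip_stand: fixed grey stand, 90 x 80 mm base 8 mm thick, with two upright posts 48 mm apart along its y (posts 10 mm wide in y, 26 mm in x; tops 67 mm above the bench) in whose notches (14 mm wide, open upwards) the clip hangs by its side pins. Origin: centre of its underside; the clip in it is lined up with its axes at the start
- clip: steel spring clip like a big clothes peg, 0.1 kg, hanging upright, jaws down, handles up. Origin: its pivot, 64 mm above the bench at the start; 8 mm square pins stick out 31 mm either way along y. Jaws reach 45 mm below the pivot, 20 mm wide in y. x: the way the jaws open; y: along the pivot; z up. Axes are those of the -x half: they lean 0.27 rad about y when fully squeezed
- clip_grip (a point): point 35 mm above the clip's pivot, between its two flat handles (24 mm wide in y, from 5 to 55 mm above the pivot), which spread in a V along x: 54 mm over their backs at the top, 40 mm at 25 mm above the pivot. Pinch them together along x, 15 to 55 mm above the pivot, to open the jaws; fully squeezed they stand parallel, 26 mm over their backs, flat against the fingers
- clip_tip_near (a point): tip of the jaw on the clip's -x side: middle of its 4 mm thick lower end, 45 mm below the pivot
- clip_tip_far (a point): tip of the jaw on the clip's +x side, likewise
- clip_jaw (a joint): opening angle between the clip's halves: 0 shut (tips 2 mm apart), 0.54 rad fully open (about 26 mm free between the jaw tips). A spring shuts it: squeezing the handles 35 mm above the pivot takes about 3 N to start and 7 N to open fully; a grip of 20 to 60 N is fine
- socket: bystander: steel socket standing upright, 28 mm across, 50 mm high. Not to be moved
- screwdriver: bystander: screwdriver with a black handle, 190 mm long, lying on the bench. Not to be moved
- wrench: bystander: steel wrench, 170 mm long, lying on the bench. Not to be moved
- water_bottle: bystander: clear bottle, 64 mm across, 200 mm high. Not to be moved
- bolt_jar: bystander: glass jar, 64 mm across, 85 mm high. Not to be moved
- parts_bowl: bystander: open plastic bowl, 130 mm across, 55 mm high. Not to be moved
- canister: bystander: steel canister, 72 mm across, 110 mm high. Not to be moved
Not all that is in view belongs to the job. What is shaped like the clip but blue or purple is not meant.

How it is judged:
By the outcome, as a careful person would: the job done as asked, in the order asked, and still so for the second after the job is handed in, while the arm keeps its last pose, push and grip.
It also fails if it takes over 72 s, if anything falls off the work surface, if the arm or the gripper's body presses on something with over 40 N, if the wrist force passes 120 N, or if a joint passes its speed limit or range.

ROBOT

A 6-joint arm with a two-finger parallel gripper is mounted at the origin on the work surface. World frame = base frame: x ahead of the robot, y to its left, z up, the work surface at z = 0. Lengths are in m, angles in rad, forces in N, time in s.
With the tool pointing down it reaches from about 0.375 to 0.925 m from the base axis. Payload 5.7 kg.
Tool frame: the origin (TCP) lies midway between the tips of the shut fingers; the grasp point (between the pads) lies 19 mm behind it; z points along the fingers, y is the direction in which the jaws open and shut (so a half turn about z gives the same grasp; the last joint's range is limited). The gripper opens to 85 mm and grips with 20 to 120 N. Pads are 22 mm wide; open, the fingers measure 114 mm over their backs; the gripper's body (76 mm by 85 mm) begins 54 mm behind the grasp point. The pads swing forward as they close: fully open they stand 13 mm farther back than shut.
Start: joints at [1.099, 0.359, 1.51, -0, 1.272, -0.115], TCP at [0.21, 0.562, 0.206] pointing down, gripper open.
Joint ranges: [-2.97, 2.97], [-1.01, 2.36], [0.21, 2.38], [-0.96, 4.11], [0.2, 2.71], [-2.98, 2.98]. Speed limits (rad/s): [2.39, 2.39, 3.14, 3.14, 3.14, 3.14].

INTERFACE

Orientations are given as a unit quaternion [w, x, y, z].
In Python, from workcell import get_state, optics, bot, nets gives the robot as it stands.
- The arm moves only by the tool move_arm, never from a script. Its argument "series" is a list of rows, each a list of 7 numbers: the finger opening in mm, from 0 to 85.4, then the shift along the tool's x, y, z in mm, then the turn, a rotation vector about the tool's x, y, z in degrees. In form: [[hand, tx, ty, tz, rx, ry, rz], ...]. A call has 1 to 12 rows; each row shifts and turns the pose as measured when the row begins, along the tool's axes as they then stand; what a row does not reach is not made up. A row lasts 1/12 s, in which the tool goes at most 41.7 mm and 7.16 degrees, less where a joint would pass 70% of its speed; a pose out of reach is approached as far as the arm can. A call with a gripper value outside its range is refused whole. The fingers move at their own pace and stop on an object; "newtons" is the grip in N (left out, the last holds). Time passes only in rows, so rows that do not move let the fingers close. It gives the time, the measured TCP pose, the force and the opening at its end, in the units of the state.
- get_state(): the state, without advancing time (a new reading comes with each control period).
- optics.capture(name): name is "scene" or "top"; returns (picture, depth): 400x640x3 uint8, red, green, blue; 400x640 float32, m along the optical axis (not along the pixel's ray), 0 where there is no reading.
- optics.camera_info(name): a dict with "fx", "fy", "cx", "cy" (pixels), "R" (3x3) and "t" (3): a world point X has camera coordinates R X + t. Camera axes: x right, y down, z forward; pixel columns grow to the right and rows downward; lengths in m; the calibration is good to about 2 mm. A picture is of the moment at which its call begins. camera_info takes no time and is no camera call.
- bot.hand_in(): hands the job in, once; it reports no verdict.
Trained networks look in the newest picture that a camera, given by its name, has taken for a name from the list of things; names that differ only in an ending like _2 or _b are one class to them, and where a whole thing is asked for, a point or a joint stands for the part that bears it (a point fixed in the world has none). Each returns a list of dicts, best first, with "score" (0 to 1); they miss things now and then, are a little off and sometimes report something else, mostly with a low value. They report only what shows in the picture. A call takes as long as a camera call. They do not tell look-alikes from the thing itself.
- nets.masks_of(camera, target): "mask" (400x640 bool, what is visible of it) and "bbox" ([left, top, width, height] in pixels, round what is visible of it).
The state is a dict: "t": time; "joint_pos": joint angles; "joint_vel": joint speeds; "effort": joint torques, N m; "tool_pos": TCP position; "tcp_rot": TCP orientation; "ft_force": force on the tool from outside, world axes, zero at the start; "wrist_torque": the same for the moment, N m; "width": finger opening in m.
Only numpy, scipy, OpenCV 4.12 (cv2) and the standard library are available. Lean on these libraries where they do the work, as an engineer would, in place of code of your own. Each camera call takes 0.05 s, during which the arm holds its last target. There are 200 camera calls.

## Working session

There is one attempt and no reset: what is moved stays moved. The work goes in short steps, Python scripts to look and compute and a tool call to move; the robot and the scene stay as the last step left them, time stands still between calls to the robot, and variables do not carry over. Pictures are saved under pics/ and viewed, about 8 in all and at most 12, crops included, and the job is handed in when it is done.

Besides the shell and the picture viewer there is one more tool, called after "Request:" in YAML: its name, and indented under it one key for each argument. move_arm: Moves the arm, as the interface text tells. Its arguments: {"type":"object","properties":{"series":{"type":"array","items":{"type":"array","items":{"type":"number"}}},"newtons":{"type":"number"}},"required":["series"]}

```bash
ls; mkdir -p pics; python3 - <<'E'
from workcell import get_state, optics, bot, nets
import cv2,numpy as np
for n in("scene","top"):
    p,d=optics.capture(n); cv2.imwrite(f"pics/{n}0.png",p[:,:,::-1]); np.savez(f"{n}0.npz",p=p,d=d)
    print(n,optics.camera_info(n))
s=get_state(); print(s)
E
```

```text
pics
scene {'fx': 431.55485543992563, 'fy': 431.55485543992563, 'cx': 319.78799362957346, 'cy': 195.77572017384986, 'R': array([[ 0.42109298,  0.9070131 ,  0.00281608],
       [ 0.70069407, -0.323332  , -0.63599075],
       [-0.57594142,  0.26978445, -0.77169154]]), 't': array([-0.25662686, -0.33986004,  1.62651934])}
top {'fx': 385.46192829425513, 'fy': 385.46192829425513, 'cx': 315.5972185658939, 'cy': 202.4264962263449, 'R': array([[ 0.02147868, -0.9997205 ,  0.00987839],
       [-0.98077069, -0.02298657, -0.19380525],
       [ 0.19397816, -0.00552575, -0.98099029]]), 't': array([-0.00597388,  0.60239588,  1.25552769])}
{'t': 0.1, 'joint_pos': array([ 1.09891048e+00,  3.59446291e-01,  1.51133062e+00,  1.51195091e-05,
        1.27252367e+00, -1.15138880e-01]), 'joint_vel': array([-0.00140787, -0.00103762, -0.00044882,  0.00042207,  0.0008688 ,
        0.00034146]), 'effort': array([-8.39318614e-05, -5.28648841e+01, -2.79349673e+01, -3.64856578e-04,
        4.95117885e-03, -3.63124025e-05]), 'tool_pos': array([0.20925551, 0.56161658, 0.20532732]), 'tcp_rot': array([-2.53980074e-04,  1.77431227e-01,  9.84132832e-01, -8.15350951e-04]), 'ft_force': array([ 0.40114316, -0.94423993,  0.00774101]), 'wrist_torque': array([-0.01960242,  0.06784002,  0.0052323 ]), 'width': 0.08529396225688653}
```

View pics/scene0.png

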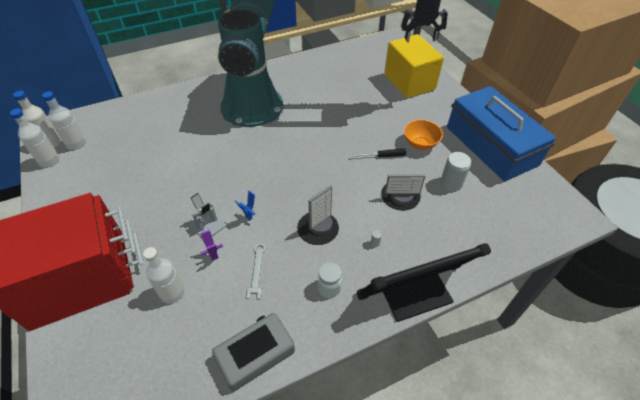

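View pics/top0.png

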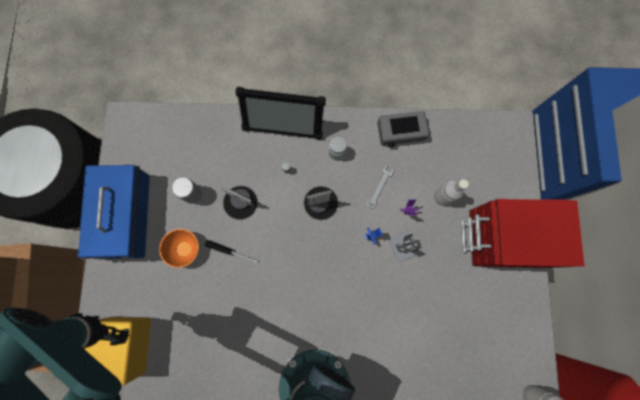

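The scene view shows the portrait card at (320,210), the landscape card at (404,187), and the grey clip in its stand at (203,208). Possible mix-ups with the clip are the blue one at (246,206) and the purple one at (210,245). I choose the grey one because it hangs in the stand. Next I'll measure everything.

```bash
cat > h.py <<'E'
from workcell import get_state, optics, bot, nets
import cv2,numpy as np
def cloud(n,d,m=None):
    c=optics.camera_info(n); v,u=np.nonzero((d>0)&(m if m is not None else True)); z=d[v,u]
    P=np.c_[(u-c['cx'])/c['fx']*z,(v-c['cy'])/c['fy']*z,z]
    return (P-c['t'])@c['R'], u, v
E
python3 - <<'E'
from h import *
np.set_printoptions(precision=4,suppress=True)
for n in("scene","top"):
    p,d=optics.capture(n)
    for t in ["portrait_card","landscape_card","mat_a","clip_stand","clip","socket","screwdriver","wrench","water_bottle","bolt_jar","parts_bowl","canister"]:
        for r in nets.masks_of(n,t)[:4]:
            if r['score']<.2: continue
            X,u,v=cloud(n,d,r['mask'])
            if len(X)<5: continue
            print(n,t,round(r['score'],2),r['bbox'],np.percentile(X,[3,50,97],axis=0).round(3).tolist())
            np.save(f"m_{n}_{t}_{r['bbox'][0]}.npy",X)
p=optics.capture("scene")[0]; q=optics.capture("top")[0]
a=cv2.resize(p[180:270,180:270],(400,400),interpolation=2); b=cv2.resize(q[180:270,360:450],(400,400),interpolation=2)
cv2.imwrite("pics/crop1.png",np.hstack([a,b])[:,:,::-1])
E
```

```text
scene portrait_card 0.7 [307.7, 184.3, 25.2, 48.2] [[0.602, -0.039, 0.006], [0.617, -0.003, 0.073], [0.643, 0.036, 0.153]]
scene landscape_card 0.81 [384.1, 174.2, 38.1, 31.2] [[0.597, 0.227, 0.008], [0.624, 0.269, 0.056], [0.648, 0.319, 0.103]]
scene mat_a 0.68 [385.3, 183.4, 36.1, 24.4] [[0.567, 0.22, -0.002], [0.639, 0.249, 0.003], [0.667, 0.324, 0.011]]
scene clip_stand 0.84 [190.6, 205.9, 39.8, 26.9] [[0.443, -0.344, 0.003], [0.478, -0.294, 0.009], [0.507, -0.258, 0.067]]
scene clip_stand 0.25 [368.4, 150.8, 35.3, 7.2] [[0.426, 0.284, 0.006], [0.45, 0.329, 0.02], [0.468, 0.375, 0.027]]
scene clip 0.91 [191.4, 192.2, 18.6, 30.5] [[0.443, -0.319, 0.025], [0.468, -0.304, 0.081], [0.493, -0.285, 0.114]]
scene clip 0.77 [200.8, 230.9, 22.2, 28.8] [[0.562, -0.333, 0.0], [0.585, -0.314, 0.062], [0.612, -0.29, 0.097]]
scene socket 0.46 [368.2, 230.2, 14.8, 19.8] [[0.719, 0.102, -0.001], [0.738, 0.111, 0.031], [0.747, 0.127, 0.052]]
scene screwdriver 0.51 [368.9, 148.2, 35.8, 9.1] [[0.428, 0.291, 0.006], [0.45, 0.335, 0.02], [0.469, 0.379, 0.027]]
scene screwdriver 0.49 [438.2, 156.0, 30
[... 2399 characters left out ...]
]
top wrench 0.54 [370.5, 167.3, 23.0, 37.4] [[0.616, -0.259, -0.001], [0.685, -0.226, 0.006], [0.742, -0.189, 0.012]]
top water_bottle 0.75 [431.7, 180.0, 34.4, 23.1] [[0.613, -0.461, 0.009], [0.634, -0.431, 0.126], [0.668, -0.414, 0.2]]
top bolt_jar 0.71 [325.5, 139.4, 21.7, 20.8] [[0.773, -0.088, 0.013], [0.79, -0.062, 0.081], [0.823, -0.036, 0.088]]
top bolt_jar 0.41 [430.7, 182.5, 36.6, 23.9] [[0.613, -0.462, 0.006], [0.635, -0.432, 0.126], [0.67, -0.414, 0.2]]
top parts_bowl 0.79 [162.5, 228.0, 35.7, 38.5] [[0.382, 0.412, -0.002], [0.442, 0.474, 0.021], [0.498, 0.52, 0.054]]
top canister 0.93 [170.3, 175.3, 32.4, 28.6] [[0.6, 0.414, 0.003], [0.628, 0.438, 0.105], [0.663, 0.483, 0.112]]
```

View pics/crop1.png

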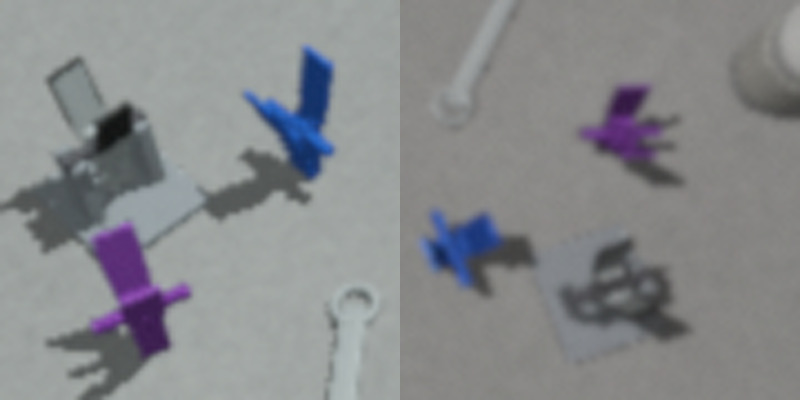

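```bash
cat > fit.py <<'E'
from h import *
np.set_printoptions(precision=4,suppress=True)
import sys
def board(X,zlo,c=None):
    T=X[(X[:,2]>zlo)]
    if c is not None: T=T[np.hypot(*(T[:,:2]-c).T)<.075]
    (cx,cy),(w,h),a=cv2.minAreaRect(T[:,:2].astype(np.float32))
    m=T[:,:2].mean(0); U,S,V=np.linalg.svd(T[:,:2]-m); d=V[0]; s=(T[:,:2]-m)@d; o=(T[:,:2]-m)@V[1]
    lo,hi=np.percentile(s,[1,99]); olo,ohi=np.percentile(o,[2,98])
    return len(T),m+d*(lo+hi)/2+V[1]*(olo+ohi)/2,np.degrees(np.arctan2(d[1],d[0]))%180,hi-lo,ohi-olo,np.percentile(T[:,2],95)
E
python3 - <<'E'
from fit import *
from scipy.optimize import least_squares
for n in("scene","top"):
    D=np.load(n+"0.npz"); d=D['d'];p=D['p'].astype(float)
    X,u,v=cloud(n,d); g=p[v,u].mean(1)
    for nm,c,zl in(("P",(.607,0),.09),("L",(.617,.272),.06)):
        print(n,nm,board(X,zl,np.array(c)))
    for nm,c in(("A",(.607,0)),("B",(.617,.272))):
        R=np.hypot(X[:,0]-c[0],X[:,1]-c[1]); M=(R<.09)&(X[:,2]<.012)&(g<55)
        print(n,nm,g[(R>.075)&(R<.09)].mean(), cv2.minEnclosingCircle(X[M][:,:2].astype(np.float32)),M.sum(),np.median(X[M],0), np.percentile(X[M],[1,99],axis=0))
        # edge rays: gradient along rays
        ci=optics.camera_info(n); E=[]
        for a in np.radians(np.arange(0,360,6)):
            r=np.arange(.045,.085,.0005); W=np.c_[c[0]+r*np.cos(a),c[1]+r*np.sin(a),0*r+.003]
            q=W@ci['R'].T+ci['t']; uu=q[:,0]/q[:,2]*ci['fx']+ci['cx']; vv=q[:,1]/q[:,2]*ci['fy']+ci['cy']
            s=cv2.remap(p.mean(2).astype(np.float32),uu.astype(np.float32)[None],vv.astype(np.float32)[None],1)[0]
            s=cv2.GaussianBlur(s[None],(0,0),3)[0]; k=np.argmax(np.diff(s))
            if np.diff(s)[k]>.5: E.append(W[k,:2])
        E=np.array(E); f=least_squares(lambda x:np.hypot(*(E-x[:2]).T)-x[2],[*c,.062],loss='soft_l1',f_scale=.002)
        print('   edge',len(E),f.x,np.median(abs(f.fun)))
    c=(.475,-.30); R=np.hypot(X[:,0]-c[0],X[:,1]-c[1])
    S=X[(R<.068)&(X[:,2]>.005)&(X[:,2]<.012)]; print('stand',cv2.minAreaRect(S[:,:2].astype(np.float32)),len(S))
    H=X[(R<.06)&(X[:,2]>.078)]; print('handles',len(H)); 
    Z=H[H[:,2]>.1]; print(Z[np.argsort(Z[:,0])].round(3).tolist()[::max(1,len(Z)//14)])
E
```

```text
scene P (400, array([ 0.6119, -0.0012]), np.float64(104.9998450764365), np.float64(0.07909386314417811), np.float64(0.008592067408021629), np.float64(0.15376851468688024))
scene L (436, array([0.6179, 0.2737]), np.float64(64.68321868955819), np.float64(0.10784047665028224), np.float64(0.011471665765656704), np.float64(0.10356033582742036))
scene A 156.83596214511041 ((0.6149710416793823, -0.011023586615920067), 0.058979373425245285) 568 [ 0.6351 -0.0311  0.0028] [[ 0.5623 -0.0668 -0.0015]
 [ 0.6696  0.0454  0.0099]]
   edge 60 [ 0.6135 -0.0093  0.0614] 0.0008851475921042296
scene B 160.61213360599862 ((0.6137659549713135, 0.27440449595451355), 0.0590427964925766) 305 [0.6384 0.2473 0.0029] [[ 0.5684  0.2186 -0.0019]
 [ 0.6651  0.3249  0.0112]]
   edge 60 [0.6108 0.2758 0.0602] 0.0008196533428478439
stand ((0.4690644443035126, -0.2954959273338318), (0.08775868266820908, 0.098011814057827), 10.955921173095703) 318
handles 179
[[0.434, -0.297, 0.107], [0.441, -0.308, 0.116], [0.443, -0.3, 0.114], [0.444, -0.315, 0.113], [0.445, -0.304, 0.1], [0.445, -0.311, 0.118], [0.447, -0.311, 0.11]
[... 918 characters left out ...]
9  0.332   0.0078]]
   edge 59 [0.6084 0.2763 0.0603] 0.0003084305305885923
stand ((0.4706878960132599, -0.298618882894516), (0.12351062893867493, 0.11299251019954681), 59.16850280761719) 287
handles 78
[[0.44, -0.299, 0.118], [0.441, -0.298, 0.109], [0.441, -0.297, 0.1], [0.444, -0.306, 0.115], [0.444, -0.31, 0.114], [0.444, -0.302, 0.109], [0.445, -0.297, 0.101], [0.447, -0.316, 0.115], [0.448, -0.308, 0.108], [0.448, -0.306, 0.103], [0.451, -0.318, 0.109], [0.483, -0.281, 0.105], [0.486, -0.287, 0.108], [0.486, -0.291, 0.105], [0.488, -0.285, 0.114], [0.489, -0.29, 0.11], [0.49, -0.304, 0.103], [0.491, -0.287, 0.119], [0.491, -0.297, 0.118], [0.492, -0.301, 0.114], [0.495, -0.301, 0.115]]
```

```bash
cat >> h.py <<'E'
from scipy.spatial.transform import Rotation as Ro
import json
def plan(target,yaw,hand,maxmm=38,maxdeg=6.8,pad=0):
    """rows from present pose to TCP target (m), tool down, jaw axis at yaw deg (mod 180, nearest)"""
    s=get_state(); q=s['tcp_rot']; R=Ro.from_quat([q[1],q[2],q[3],q[0]])
    y=R.as_matrix()[:,1]; y0=np.degrees(np.arctan2(y[1],y[0]))
    dy=(yaw-y0+90)%180-90; yy=np.radians(y0+dy)
    Y=np.array([np.cos(yy),np.sin(yy),0]); Z=np.array([0,0,-1.]); G=Ro.from_matrix(np.c_[np.cross(Y,Z),Y,Z])
    w=(R.inv()*G).as_rotvec(degrees=True); d=(np.array(target)-s['tool_pos'])*1000
    n=int(max(1,np.ceil(np.linalg.norm(d)/maxmm),np.ceil(np.linalg.norm(w)/maxdeg)))
    rows=[];C=R
    for i in range(n):
        rows.append([hand]+[round(float(a),1) for a in C.inv().apply(d/n)]+[round(float(a),2) for a in w/n]); C=C*Ro.from_rotvec(w/n,degrees=True)
    print('t',round(s['t'],2),'pos',s['tool_pos'].round(4),'yaw',round(y0,1),'tilt',R.as_matrix()[:,2].round(3),'w',round(s['width']*1000,1),'F',s['ft_force'].round(1),'left mm',d.round(1),'w',w.round(2)); print(n,json.dumps(rows))
E
python3 - <<'E'
from fit import *
from scipy.optimize import minimize
A=[]
for n in("scene","top"):
    D=np.load(n+"0.npz"); X,u,v=cloud(n,D['d'])
    H=X[(np.hypot(X[:,0]-.468,X[:,1]+.3)<.05)&(X[:,2]>.095)]
    N=H[(H[:,0]<.468)];F=H[H[:,0]>.468]
    for Q in(N,F):
        U,S,V=np.linalg.svd(Q-Q.mean(0),full_matrices=False); print(n,len(Q),Q.mean(0),'normal',V[2],np.degrees(np.arctan2(V[2][1],V[2][0]))%180)
    p=D['p'].astype(np.float32).mean(2); ci=optics.camera_info(n)
    def sm(W):
        q=W@ci['R'].T+ci['t']; return cv2.remap(cv2.GaussianBlur(p,(0,0),.7),(q[:,0]/q[:,2]*ci['fx']+ci['cx']).astype(np.float32)[None],(q[:,1]/q[:,2]*ci['fy']+ci['cy']).astype(np.float32)[None],1)[0]
    def cost(x):
        c,s=np.cos(x[2]),np.sin(x[2]); t=np.linspace(-.8,.8,40); tot=0
        def box(k):
            a,b=.045+k,.040+k; L=np.r_[np.c_[0*t+a,t*b],np.c_[0*t-a,t*b],np.c_[t*a,0*t+b],np.c_[t*a,0*t-b]]
            return np.c_[x[0]+c*L[:,0]-s*L[:,1],x[1]+s*L[:,0]+c*L[:,1],0*L[:,0]+.008]
        return -np.clip(np.abs(sm(box(.002))-sm(box(-.002))),0,25).mean()
    g=[(cost((a,b,np.radians(r))),a,b,r) for a in np.arange(.455,.485,.002) for b in np.arange(-.315,-.28,.002) for r in range(10,36,2)]
    print(sorted(g)[:4])
plan((.6175,.2737,.20),-25,85)
E
```

```text
scene 69 [ 0.4458 -0.3089  0.1057] normal [0.8903 0.3612 0.2774] 22.08604418143751
scene 40 [ 0.4899 -0.2923  0.1083] normal [ 0.9296  0.3315 -0.1614] 19.628086764305834
[(np.float32(-12.967886), np.float64(0.47500000000000003), np.float64(-0.303), 18), (np.float32(-12.946655), np.float64(0.47500000000000003), np.float64(-0.303), 20), (np.float32(-12.654434), np.float64(0.47500000000000003), np.float64(-0.303), 22), (np.float32(-12.653538), np.float64(0.47500000000000003), np.float64(-0.303), 16)]
top 27 [ 0.4463 -0.3085  0.1078] normal [-0.8684 -0.369  -0.3314] 23.020446504875395
top 25 [ 0.488  -0.2915  0.108 ] normal [-0.9047 -0.3035  0.2989] 18.54210301458491
[(np.float32(-7.848928), np.float64(0.461), np.float64(-0.315), 10), (np.float32(-7.764347), np.float64(0.459), np.float64(-0.315), 10), (np.float32(-7.6838546), np.float64(0.461), np.float64(-0.315), 12), (np.float32(-7.659261), np.float64(0.459), np.float64(-0.315), 12)]
t 1.5 pos [0.2096 0.5622 0.2061] yaw 69.6 tilt [-0. -0. -1.] w 85.4 F [-0.6 -0.9 -0. ] left mm [ 407.9 -288.5   -6.1] w [ -0.    -0.01 -85.45]
14 [[85, -34.5, -9.1, 0.4, -0.0, -0.0, -6.1], [85, -33.3, -12.7, 0.4, -0.0, -0.0, -6.1], [85, -31.8, -16.2, 0.4, -0.0, -0.0, -6.1], [85, -29.9, -19.5, 0.4, -0.0, -0.0, -6.1], [85, -27.6, -22.6, 0.4, -0.0, -0.0, -6.1], [85, -25.1, -25.4, 0.4, -0.0, -0.0, -6.1], [85, -22.2, -27.9, 0.4, -0.0, -0.0, -6.1], [85, -19.2, -30.1, 0.4, -0.0, -0.0, -6.1], [85, -15.8, -32.0, 0.4, -0.0, -0.0, -6.1], [85, -12.4, -33.5, 0.4, -0.0, -0.0, -6.1], [85, -8.7, -34.6, 0.4, -0.0, -0.0, -6.1], [85, -5.0, -35.3, 0.4, -0.0, -0.0, -6.1], [85, -1.2, -35.7, 0.4, -0.0, -0.0, -6.1], [85, 2.6, -35.6, 0.4, -0.0, -0.0, -6.1]]
```

```bash
sed -i 's/dy=(yaw-y0+90)%180-90/dy=(yaw-y0+180)%360-180/' h.py; python3 - <<'E'
from h import *
plan((.6175,.2737,.16),-25,85,40)
E
```

```text
t 1.5 pos [0.2096 0.5622 0.2061] yaw 69.6 tilt [-0. -0. -1.] w 85.4 F [-0.6 -0.9 -0. ] left mm [ 407.9 -288.5  -46.1] w [-1.000e-02  0.000e+00  9.455e+01]
14 [[85, -34.5, -9.1, 3.3, -0.0, 0.0, 6.75], [85, -35.3, -5.0, 3.3, -0.0, 0.0, 6.75], [85, -35.7, -0.8, 3.3, -0.0, 0.0, 6.75], [85, -35.5, 3.4, 3.3, -0.0, 0.0, 6.75], [85, -34.9, 7.5, 3.3, -0.0, 0.0, 6.75], [85, -33.8, 11.6, 3.3, -0.0, 0.0, 6.75], [85, -32.2, 15.5, 3.3, -0.0, 0.0, 6.75], [85, -30.1, 19.2, 3.3, -0.0, 0.0, 6.75], [85, -27.7, 22.6, 3.3, -0.0, 0.0, 6.75], [85, -24.8, 25.7, 3.3, -0.0, 0.0, 6.75], [85, -21.6, 28.4, 3.3, -0.0, 0.0, 6.75], [85, -18.1, 30.7, 3.3, -0.0, 0.0, 6.75], [85, -14.4, 32.7, 3.3, -0.0, 0.0, 6.75], [85, -10.4, 34.1, 3.3, -0.0, 0.0, 6.75]]
```

Request:
move_arm:
  series:
    - [85,-34.5,-9,1,0,0,6.75]
    - [85,-35,-5,1,0,0,6.75]
    - [85,-35.5,-1,1,0,0,6.75]
    - [85,-35.5,3.5,1,0,0,6.75]
    - [85,-35,7.5,1,0,0,6.75]
    - [85,-34,11.5,1,0,0,6.75]
    - [85,-32,15.5,1,0,0,6.75]
    - [85,-30,19,1,0,0,6.75]
    - [85,-27.5,22.5,1,0,0,6.75]
    - [85,-25,25.5,1,0,0,6.75]
    - [85,-21.5,28.5,1,0,0,6.75]
    - [85,-18,30.5,1,0,0,6.75]
  newtons: 60

```text
t: 2.5
tool_pos: [0.5617, 0.3029, 0.1936]
tcp_rot: [-0.002, 0.791, 0.612, 0.002]
ft_force: [0.3, 0.7, -0.1]
width: 0.0845
```

```bash
python3 - <<'E'
from h import *
plan((.6175,.2737,.14),-25,85,40)
E
```

```text
t 2.5 pos [0.5617 0.3029 0.1936] yaw -14.5 tilt [ 0.     0.006 -1.   ] w 84.5 F [ 0.3  0.7 -0.1] left mm [ 55.8 -29.2 -53.6] w [-0.1  -0.34 10.51]
3 [[85, -4.9, 20.5, 17.8, -0.03, -0.11, 3.5], [85, -3.6, 20.7, 17.8, -0.03, -0.11, 3.5], [85, -2.3, 20.9, 17.9, -0.03, -0.11, 3.5]]
```

Request:
move_arm:
  series:
    - [85,-5,20.5,18,0,-0.1,3.5]
    - [85,-3.5,20.5,18,0,-0.1,3.5]
    - [85,-2.5,21,18,0,-0.1,3.5]
    - [85,0,0,0,0,0,0]

```text
t: 2.83
tool_pos: [0.6286, 0.2653, 0.1394]
tcp_rot: [0.001, 0.85, 0.527, 0.003]
ft_force: [0.2, 0.5, -0.5]
width: 0.0848
```

```bash
python3 - <<'E'
from h import *
plan((.6175,.2737,.073),-25,85,20)
E
```

```text
t 2.83 pos [0.6286 0.2653 0.1394] yaw -26.3 tilt [ 0.007  0.001 -1.   ] w 84.8 F [ 0.2  0.5 -0.5] left mm [-11.1   8.4 -66.4] w [ 0.34 -0.23 -1.34]
4 [[85, 0.6, -3.5, 16.6, 0.08, -0.06, -0.33], [85, 0.6, -3.5, 16.6, 0.08, -0.06, -0.33], [85, 0.6, -3.5, 16.6, 0.08, -0.06, -0.33], [85, 0.7, -3.4, 16.6, 0.08, -0.06, -0.33]]
```

Request:
move_arm:
  series:
    - [85,2.5,-13.5,0,0.3,-0.2,-1.3]
    - [85,0,0,0,0,0,0]
    - [85,0,0,18,0,0,0]
    - [85,0,0,18,0,0,0]
    - [85,0,0,16,0,0,0]
    - [85,0,0,8,0,0,0]
    - [85,0,0,0,0,0,0]

```text
t: 3.42
tool_pos: [0.6136, 0.2795, 0.0819]
tcp_rot: [-0.001, 0.84, 0.542, 0.002]
ft_force: [-1.1, -0.3, 0.3]
width: 0.0854
```

```bash
python3 - <<'E'
from h import *
plan((.6175,.2737,.073),-25,85,20)
E
```

```text
t 3.42 pos [0.6136 0.2795 0.0819] yaw -24.3 tilt [ 0.003  0.003 -1.   ] w 85.4 F [-1.1 -0.3  0.3] left mm [ 3.9 -5.8 -8.9] w [ 0.07 -0.24  0.68]
1 [[85, -3.7, 6.0, 8.9, 0.07, -0.24, 0.68]]
```

Request:
move_arm:
  series:
    - [85,-3.7,6,9,0,-0.2,0.7]
    - [85,0,0,0,0,0,0]
    - [85,0,0,0,0,0,0]

```text
t: 3.67
tool_pos: [0.6174, 0.2754, 0.0749]
tcp_rot: [0.001, 0.843, 0.538, 0.002]
ft_force: [-0.0, -0.5, 0.4]
width: 0.0851
```

```bash
python3 - <<'E'
from h import *
plan((.6175,.2737,.073),-25,85,20)
E
```

```text
t 3.67 pos [0.6174 0.2754 0.0749] yaw -24.9 tilt [ 0.003  0.001 -1.   ] w 85.1 F [-0.  -0.5  0.4] left mm [ 0.1 -1.7 -1.9] w [ 0.16 -0.12  0.12]
1 [[85, -1.5, 0.7, 1.9, 0.16, -0.12, 0.12]]
```

Close, and let the fingers settle.

Request:
move_arm:
  series:
    - [85,-1.5,0.7,2,0.2,-0.1,0.1]
    - [60,0,0,0,0,0,0]
    - [40,0,0,0,0,0,0]
    - [20,0,0,0,0,0,0]
    - [2,0,0,0,0,0,0]
    - [2,0,0,0,0,0,0]
    - [2,0,0,0,0,0,0]
    - [2,0,0,0,0,0,0]
    - [2,0,0,0,0,0,0]

```text
t: 4.42
tool_pos: [0.6191, 0.274, 0.0758]
tcp_rot: [-0.0, 0.844, 0.537, 0.002]
ft_force: [-0.7, -0.0, -2.2]
width: 0.0048
```

```bash
python3 - <<'E'
from h import *
plan((.42,.11,.108),-25,2,20)
E
```

```text
t 4.42 pos [0.6191 0.274  0.0758] yaw -25.0 tilt [ 0.003  0.003 -1.   ] w 4.8 F [-0.7 -0.  -2.2] left mm [-199.1 -164.    32.2] w [ 0.07 -0.19 -0.03]
13 [[2, -17.9, -8.5, -2.5, 0.01, -0.01, -0.0], [2, -17.9, -8.5, -2.5, 0.01, -0.01, -0.0], [2, -17.9, -8.5, -2.5, 0.01, -0.01, -0.0], [2, -17.9, -8.5, -2.5, 0.01, -0.01, -0.0], [2, -17.9, -8.5, -2.5, 0.01, -0.01, -0.0], [2, -17.9, -8.5, -2.5, 0.01, -0.01, -0.0], [2, -17.9, -8.5, -2.5, 0.01, -0.01, -0.0], [2, -17.9, -8.5, -2.5, 0.01, -0.01, -0.0], [2, -17.9, -8.5, -2.5, 0.01, -0.01, -0.0], [2, -17.9, -8.5, -2.5, 0.01, -0.01, -0.0], [2, -17.9, -8.5, -2.5, 0.01, -0.01, -0.0], [2, -17.9, -8.5, -2.5, 0.01, -0.01, -0.0], [2, -17.9, -8.5, -2.5, 0.01, -0.01, -0.0]]
```

Request:
move_arm:
  series:
    - [2,0,0,-5,0,0,0]
    - [2,0,0,-10,0,0,0]
    - [2,0,0,-12,0,0,0]
    - [2,0,0,-5,0,0,0]
    - [2,0,0,0,0,0,0]

```text
t: 4.83
tool_pos: [0.6171, 0.2731, 0.1086]
tcp_rot: [-0.001, 0.843, 0.537, -0.001]
ft_force: [-0.4, 0.6, -3.5]
width: 0.0047
```

```bash
python3 - <<'E'
from h import *
plan((.42,.11,.108),-25,2,36)
p,d=optics.capture("scene"); cv2.imwrite("pics/lift1.png",cv2.resize(p[100:280,280:500],None,fx=3,fy=3)[:,:,::-1])
E
```

```text
t 4.83 pos [0.6171 0.2731 0.1086] yaw -25.0 tilt [-0.002  0.    -1.   ] w 4.7 F [-0.4  0.6 -3.5] left mm [-197.1 -163.1   -0.6] w [-0.1   0.02 -0.02]
8 [[2, -28.9, -13.7, 0.1, -0.01, 0.0, -0.0], [2, -28.9, -13.7, 0.1, -0.01, 0.0, -0.0], [2, -28.9, -13.7, 0.1, -0.01, 0.0, -0.0], [2, -28.9, -13.7, 0.1, -0.01, 0.0, -0.0], [2, -28.9, -13.7, 0.1, -0.01, 0.0, -0.0], [2, -28.9, -13.7, 0.1, -0.01, 0.0, -0.0], [2, -28.9, -13.7, 0.1, -0.01, 0.0, -0.0], [2, -28.9, -13.7, 0.1, -0.01, 0.0, -0.0]]
```

View pics/lift1.png

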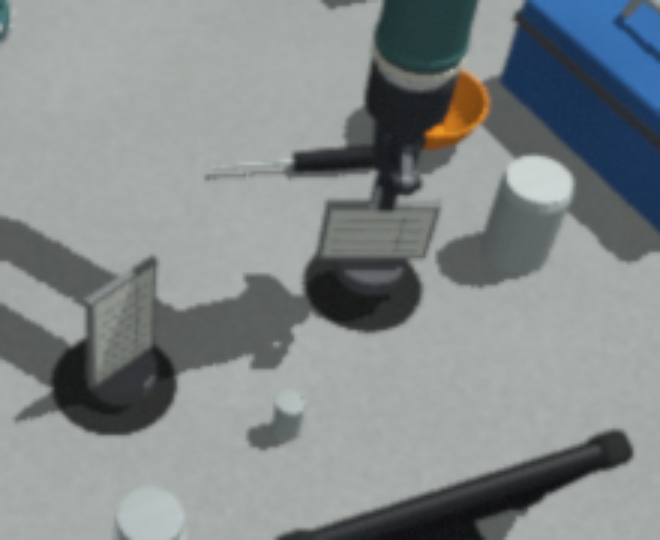

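The crop shows the landscape card (380,230) lifted clear of its mat and held upright. Next I'll carry it to the parking spot.

Request:
move_arm:
  series:
    - [2,-15,-7,0,0,0,0]
    - [2,-29,-14,0,0,0,0]
    - [2,-29,-14,0,0,0,0]
    - [2,-29,-14,0,0,0,0]
    - [2,-29,-14,0,0,0,0]
    - [2,-29,-14,0,0,0,0]
    - [2,-29,-13,0,0,0,0]
    - [2,-15,-7,0,0,0,0]
    - [2,-10,-4,0,0,0,0]
    - [2,0,0,0,0,0,0]
    - [2,0,0,0,0,0,0]

```text
t: 5.8
tool_pos: [0.4277, 0.1175, 0.1071]
tcp_rot: [-0.0, 0.843, 0.538, 0.003]
ft_force: [0.7, -0.2, -3.5]
width: 0.005
```

```bash
python3 - <<'E'
from h import *
plan((.42,.11,.076),-25,2,10)
E
```

```text
t 5.8 pos [0.4277 0.1175 0.1071] yaw -24.9 tilt [ 0.005  0.003 -1.   ] w 5.0 F [ 0.7 -0.2 -3.5] left mm [ -7.7  -7.5 -31.1] w [ 0.17 -0.28  0.05]
4 [[2, -2.5, -1.0, 7.8, 0.04, -0.07, 0.01], [2, -2.5, -1.0, 7.8, 0.04, -0.07, 0.01], [2, -2.5, -1.0, 7.8, 0.04, -0.07, 0.01], [2, -2.5, -1.0, 7.8, 0.04, -0.07, 0.01]]
```

Request:
move_arm:
  series:
    - [2,-5,-2,8,0.1,-0.2,0]
    - [2,-4,-1,10,0,0,0]
    - [2,0,0,8,0,0,0]
    - [2,0,0,4,0,0,0]
    - [2,0,0,1,0,0,0]
    - [2,0,0,0,0,0,0]

```text
t: 6.3
tool_pos: [0.4275, 0.1125, 0.0741]
tcp_rot: [0.002, 0.843, 0.538, 0.004]
ft_force: [0.5, 0.0, -3.5]
width: 0.0046
```

```bash
python3 - <<'E'
from h import *
plan((.42,.11,.073),-25,2,10)
E
```

```text
t 6.3 pos [0.4275 0.1125 0.0741] yaw -24.9 tilt [ 0.008  0.002 -1.   ] w 4.6 F [ 0.5  0.  -3.5] left mm [-7.5 -2.5 -1.1] w [ 0.39 -0.29  0.13]
1 [[2, -5.5, -5.7, 1.0, 0.39, -0.29, 0.13]]
```

Request:
move_arm:
  series:
    - [2,0,0,1,0.4,-0.3,0]
    - [2,0,0,1,0,0,0]
    - [2,0,0,0.5,0,0,0]

```text
t: 6.55
tool_pos: [0.4277, 0.1134, 0.0728]
tcp_rot: [-0.001, 0.843, 0.539, -0.001]
ft_force: [-2.9, -0.5, 5.1]
width: 0.0051
```

Request:
move_arm:
  series:
    - [10,0,0,0,0,0,0]
    - [20,0,0,0,0,0,0]
    - [45,0,0,0,0,0,0]
    - [85,0,0,0,0,0,0]
    - [85,0,0,0,0,0,0]
    - [85,0,0,-10,0,0,0]
    - [85,0,0,-25,0,0,0]
    - [85,0,0,-36,0,0,0]
    - [85,0,0,-36,0,0,0]
    - [85,0,0,-20,0,0,0]
    - [85,0,0,0,0,0,0]

```text
t: 7.47
tool_pos: [0.4304, 0.1137, 0.2061]
tcp_rot: [-0.0, 0.843, 0.539, -0.0]
ft_force: [1.3, -0.1, 0.1]
width: 0.0852
```

```bash
python3 - <<'E'
from fit import *
plan((.611,-.001,.20),15.5,85,36)
p,d=optics.capture("top"); X,u,v=cloud("top",d); print(board(X[X[:,2]<.112],.06,np.array([.425,.112])))
E
```

```text
t 7.47 pos [0.4304 0.1137 0.2061] yaw -24.8 tilt [-0.  0. -1.] w 85.2 F [ 1.3 -0.1  0.1] left mm [ 180.6 -114.7   -6.1] w [ -0.03  -0.   -40.34]
6 [[85, -4.7, 35.3, 1.0, -0.0, -0.0, -6.72], [85, -8.8, 34.5, 1.0, -0.0, -0.0, -6.72], [85, -12.8, 33.3, 1.0, -0.0, -0.0, -6.72], [85, -16.6, 31.6, 1.0, -0.0, -0.0, -6.72], [85, -20.2, 29.4, 1.0, -0.0, -0.0, -6.72], [85, -23.5, 26.8, 1.0, -0.0, -0.0, -6.72]]
(5, array([0.4049, 0.0655]), np.float64(16.933375363359687), np.float64(0.006351554113622792), np.float64(0.003685365633388897), np.float64(0.09983214602107206))
```

Request:
move_arm:
  series:
    - [85,-4.5,35,1,0,0,-6.7]
    - [85,-9,34.5,1,0,0,-6.7]
    - [85,-13,33,1,0,0,-6.7]
    - [85,-16.5,31.5,1,0,0,-6.7]
    - [85,-20,29.5,0,0,0,-6.7]
    - [85,-13,15,0,0,0,-4]
    - [85,0,0,0,0,0,0]
    - [85,0,0,0,0,0,0]

```text
t: 8.18
tool_pos: [0.5966, 0.0044, 0.1861]
tcp_rot: [-0.007, 0.612, 0.79, -0.004]
ft_force: [-0.2, -0.1, -1.2]
width: 0.0846
```

```bash
python3 - <<'E'
from fit import *
plan((.611,-.001,.175),15.5,85,36)
p,d=optics.capture("top"); X,u,v=cloud("top",d); print(board(X,.06,np.array([.425,.112])))
p,d=optics.capture("scene"); X,u,v=cloud("scene",d); print(board(X,.06,np.array([.425,.112]))); print(board(X[X[:,2]<.156],.09,np.array([.611,-.001])))
E
```

```text
t 8.18 pos [0.5966 0.0044 0.1861] yaw 14.5 tilt [-0.016  0.002 -1.   ] w 84.6 F [-0.2 -0.1 -1.2] left mm [ 14.4  -5.4 -11.1] w [-0.88 -0.34 -1.04]
1 [[85, -8.9, 12.7, 10.8, -0.88, -0.34, -1.04]]
(1267, array([0.4208, 0.063 ]), np.float64(0.8541248593976718), np.float64(0.12295852430302032), np.float64(0.04571292228343013), np.float64(0.7366882279011457))
(142, array([0.4466, 0.1117]), np.float64(84.90209085070116), np.float64(0.09842774652067263), np.float64(0.07011147794762834), np.float64(0.5964354909924426))
(408, array([ 0.6116, -0.0012]), np.float64(105.18022131576633), np.float64(0.0801260254977276), np.float64(0.009061995326280372), np.float64(0.15317822241295556))
```

Request:
move_arm:
  series:
    - [85,-8.5,12,5,-0.9,-0.3,-1]
    - [85,0,0,0,0,0,0]
    - [85,0,0,0,0,0,0]

```text
t: 8.53
tool_pos: [0.6069, 0.0019, 0.18]
tcp_rot: [-0.001, 0.605, 0.796, 0.0]
ft_force: [-0.2, 0.6, 0.6]
width: 0.085
```

```bash
python3 - <<'E'
from fit import *
plan((.611,-.001,.123),15.5,85,15)
E
```

```text
t 8.53 pos [0.6069 0.0019 0.18  ] yaw 15.6 tilt [-0.001  0.001 -1.   ] w 85.0 F [-0.2  0.6  0.6] left mm [  4.1  -2.9 -57. ] w [-0.06 -0.1   0.09]
4 [[85, -1.0, 0.8, 14.3, -0.01, -0.03, 0.02], [85, -1.0, 0.8, 14.3, -0.01, -0.03, 0.02], [85, -1.0, 0.8, 14.3, -0.01, -0.03, 0.02], [85, -1.0, 0.8, 14.3, -0.01, -0.03, 0.02]]
```

Request:
move_arm:
  series:
    - [85,-4,3.5,5,0,-0.1,0]
    - [85,0,0,13,0,0,0]
    - [85,0,0,15,0,0,0]
    - [85,0,0,15,0,0,0]
    - [85,0,0,8,0,0,0]
    - [85,0,0,0,0,0,0]
    - [85,0,0,0,0,0,0]

```text
t: 9.12
tool_pos: [0.6119, 0.0005, 0.1232]
tcp_rot: [0.002, 0.604, 0.797, 0.001]
ft_force: [0.6, -0.1, 0.1]
width: 0.0853
```

```bash
python3 - <<'E'
from fit import *
plan((.611,-.001,.123),15.5,85,15)
E
```

```text
t 9.12 pos [0.6119 0.0005 0.1232] yaw 15.7 tilt [ 0.003 -0.001 -1.   ] w 85.3 F [ 0.6 -0.1  0.1] left mm [-0.9 -1.5 -0.2] w [0.15 0.1  0.17]
1 [[85, -1.2, -1.2, 0.2, 0.15, 0.1, 0.17]]
```

Request:
move_arm:
  series:
    - [85,-1.2,-1.2,0,0.1,0.1,0.2]
    - [60,0,0,0,0,0,0]
    - [40,0,0,0,0,0,0]
    - [20,0,0,0,0,0,0]
    - [2,0,0,0,0,0,0]
    - [2,0,0,0,0,0,0]
    - [2,0,0,0,0,0,0]
    - [2,0,0,0,0,0,0]

```text
t: 9.78
tool_pos: [0.6133, -0.0015, 0.1272]
tcp_rot: [0.003, 0.606, 0.796, 0.002]
ft_force: [-1.1, -0.4, -1.6]
width: 0.0033
```

```bash
python3 - <<'E'
from fit import *
plan((.6096,.276,.16),15.5,2,36)
E
```

```text
t 9.78 pos [ 0.6133 -0.0015  0.1272] yaw 15.5 tilt [ 0.007 -0.001 -1.   ] w 3.3 F [-1.1 -0.4 -1.6] left mm [ -3.7 277.5  32.8] w [ 0.35  0.13 -0.05]
8 [[2, 33.5, 8.8, -4.1, 0.04, 0.02, -0.01], [2, 33.5, 8.8, -4.1, 0.04, 0.02, -0.01], [2, 33.5, 8.8, -4.1, 0.04, 0.02, -0.01], [2, 33.5, 8.8, -4.1, 0.04, 0.02, -0.01], [2, 33.5, 8.8, -4.1, 0.04, 0.02, -0.01], [2, 33.5, 8.8, -4.1, 0.04, 0.02, -0.01], [2, 33.5, 8.8, -4.1, 0.04, 0.02, -0.01], [2, 33.5, 8.8, -4.1, 0.04, 0.02, -0.01]]
```

Request:
move_arm:
  series:
    - [2,0,0,0,0,0,0]
    - [2,0,0,0,0.3,0.1,0]
    - [2,0,0,-5,0,0,0]
    - [2,0,0,-10,0,0,0]
    - [2,0,0,-12,0,0,0]
    - [2,0,0,-5,0,0,0]
    - [2,0,0,0,0,0,0]
    - [2,0,0,0,0,0,0]

```text
t: 10.45
tool_pos: [0.6115, -0.0011, 0.1603]
tcp_rot: [-0.002, 0.606, 0.796, -0.001]
ft_force: [-0.4, -0.4, -3.2]
width: 0.0034
```

```bash
python3 - <<'E'
from fit import *
plan((.6096,.276,.16),15.5,2,36)
p,d=optics.capture("scene"); X,u,v=cloud("scene",d); print(board(X[X[:,2]<.15],.08,np.array([.611,-.001])))
E
```

```text
t 10.45 pos [ 0.6115 -0.0011  0.1603] yaw 15.5 tilt [-0.004  0.    -1.   ] w 3.4 F [-0.4 -0.4 -3.2] left mm [ -1.9 277.1  -0.3] w [-0.22 -0.08 -0.05]
8 [[2, 33.5, 9.0, 0.1, -0.03, -0.01, -0.01], [2, 33.5, 9.0, 0.1, -0.03, -0.01, -0.01], [2, 33.5, 9.0, 0.0, -0.03, -0.01, -0.01], [2, 33.5, 9.0, 0.0, -0.03, -0.01, -0.01], [2, 33.4, 9.0, 0.0, -0.03, -0.01, -0.01], [2, 33.4, 9.0, 0.0, -0.03, -0.01, -0.01], [2, 33.4, 9.0, 0.0, -0.03, -0.01, -0.01], [2, 33.4, 9.0, 0.0, -0.03, -0.01, -0.01]]
(371, array([ 0.6121, -0.0005]), np.float64(104.18680288479133), np.float64(0.07930189544461974), np.float64(0.008244709897532633), np.float64(0.14617355149973876))
```

Request:
move_arm:
  series:
    - [2,15,4,0,-0.2,-0.1,0]
    - [2,33,9,0,0,0,0]
    - [2,33,9,0,0,0,0]
    - [2,33,9,0,0,0,0]
    - [2,33,9,0,0,0,0]
    - [2,33,9,0,0,0,0]
    - [2,33,9,0,0,0,0]
    - [2,25,6,0,0,0,0]
    - [2,12,3,0,0,0,0]
    - [2,0,0,0,0,0,0]
    - [2,0,0,0,0,0,0]

```text
t: 11.42
tool_pos: [0.6075, 0.2665, 0.1533]
tcp_rot: [-0.002, 0.607, 0.795, -0.003]
ft_force: [0.3, -0.1, -2.9]
width: 0.0034
```

```bash
python3 - <<'E'
from fit import *
plan((.6096,.276,.16),15.5,2,36)
E
```

```text
t 11.42 pos [0.6075 0.2665 0.1533] yaw 15.2 tilt [-0.006 -0.003 -1.   ] w 3.4 F [ 0.3 -0.1 -2.9] left mm [2.1 9.5 6.7] w [-0.39  0.08 -0.27]
1 [[2, 8.6, 4.5, -6.7, -0.39, 0.08, -0.27]]
```

Request:
move_arm:
  series:
    - [2,9,4.5,0,-0.4,0.1,-0.3]
    - [2,0,0,0,0,0,0]
    - [2,0,0,0,0,0,0]
    - [2,0,0,8,0,0,0]
    - [2,0,0,6,0,0,0]
    - [2,0,0,2,0,0,0]
    - [2,0,0,0,0,0,0]

```text
t: 12.0
tool_pos: [0.61, 0.2699, 0.1347]
tcp_rot: [0.0, 0.607, 0.794, -0.002]
ft_force: [-0.0, -0.1, -2.0]
width: 0.0028
```

```bash
python3 - <<'E'
from fit import *
plan((.6096,.276,.127),15.5,2,36)
E
```

```text
t 12.0 pos [0.61   0.2699 0.1347] yaw 15.2 tilt [-0.001 -0.003 -1.   ] w 2.8 F [-0.  -0.1 -2. ] left mm [-0.4  6.1 -7.7] w [-0.12  0.14 -0.28]
1 [[2, 6.0, 1.3, 7.7, -0.12, 0.14, -0.28]]
```

Request:
move_arm:
  series:
    - [2,6,1,0,-0.1,0.1,-0.2]
    - [2,0,0,0,0,0,0]
    - [2,0,0,0,0,0,0]
  newtons: 80

```text
t: 12.25
tool_pos: [0.6091, 0.2755, 0.134]
tcp_rot: [-0.0, 0.606, 0.795, -0.001]
ft_force: [-0.0, -0.0, -3.0]
width: 0.0034
```

```bash
python3 - <<'E'
from fit import *
plan((.6096,.276,.127),15.5,2,36)
p,d=optics.capture("scene"); X,u,v=cloud("scene",d); print(board(X[X[:,2]<.15],.08,np.array([.61,.276])))
p,d=optics.capture("top");Y,u,v=cloud("top",d)
for q in(X,Y):
  print(len(q[(np.hypot(q[:,0]-.43,q[:,1]-.112)<.08)&(q[:,2]>.06)&(q[:,2]<.12)]),board(q[q[:,2]<.112],.06,np.array([.428,.114])))
E
```

```text
t 12.25 pos [0.6091 0.2755 0.134 ] yaw 15.4 tilt [-0.001 -0.001 -1.   ] w 3.4 F [-0. -0. -3.] left mm [ 0.5  0.5 -7. ] w [-0.09  0.03 -0.14]
1 [[2, 0.3, 0.7, 7.0, -0.09, 0.03, -0.14]]
(279, array([0.61  , 0.2768]), np.float64(104.18276531034029), np.float64(0.08089280601826204), np.float64(0.008058028618866672), np.float64(0.14607686967193062))
387 (387, array([0.4259, 0.1132]), np.float64(65.22652662354483), np.float64(0.10618466775816354), np.float64(0.01279668933338819), np.float64(0.10102721422049434))
92 (92, array([0.4255, 0.1127]), np.float64(64.98699609820164), np.float64(0.10685747773803217), np.float64(0.00712030316225751), np.float64(0.10261268161983324))
```

Both cards are upright, and the portrait card is centred over mat B. I'll lower it.

Request:
move_arm:
  series:
    - [2,0,0,3,0,0,0]
    - [2,0,0,2.5,0,0,0]
    - [2,0,0,1.5,0,0,0]
    - [2,0,0,0.5,0,0,0]
  newtons: 80

```text
t: 12.68
tool_pos: [0.6097, 0.276, 0.1271]
tcp_rot: [0.0, 0.606, 0.795, 0.0]
ft_force: [-1.5, -0.5, 3.2]
width: 0.0033
```

Request:
move_arm:
  series:
    - [10,0,0,0,0,0,0]
    - [20,0,0,0,0,0,0]
    - [45,0,0,0,0,0,0]
    - [85,0,0,0,0,0,0]
    - [85,0,0,0,0,0,0]
    - [85,0,0,-10,0,0,0]
    - [85,0,0,-25,0,0,0]
    - [85,0,0,-36,0,0,0]
    - [85,0,0,-25,0,0,0]
    - [85,0,0,-10,0,0,0]
  newtons: 80

```text
t: 13.52
tool_pos: [0.6083, 0.2754, 0.237]
tcp_rot: [-0.001, 0.606, 0.795, -0.002]
ft_force: [1.3, -0.5, 0.8]
width: 0.0852
```

```bash
python3 - <<'E'
from fit import *
plan((.4257,.113,.18),-25,85,36)
E
```

```text
t 13.52 pos [0.6083 0.2754 0.237 ] yaw 15.4 tilt [-0.004 -0.002 -1.   ] w 85.2 F [ 1.3 -0.5  0.8] left mm [-182.6 -162.4  -57. ] w [-0.2   0.13 40.38]
7 [[85, -15.4, -31.3, 8.3, -0.03, 0.02, 5.77], [85, -18.5, -29.6, 8.3, -0.03, 0.02, 5.77], [85, -21.4, -27.6, 8.2, -0.03, 0.02, 5.77], [85, -24.1, -25.3, 8.2, -0.03, 0.02, 5.77], [85, -26.5, -22.7, 8.2, -0.03, 0.02, 5.77], [85, -28.6, -20.0, 8.2, -0.03, 0.02, 5.77], [85, -30.5, -17.0, 8.2, -0.03, 0.02, 5.77]]
```

Request:
move_arm:
  series:
    - [85,-15.5,-31,0,0,0,5.8]
    - [85,-18.5,-29.5,0,0,0,5.8]
    - [85,-21.5,-27.5,6,0,0,5.8]
    - [85,-24,-25.5,6,0,0,5.8]
    - [85,-26.5,-22.5,6,0,0,5.8]
    - [85,-28.5,-20,6,0,0,5.8]
    - [85,-19,-11,6,0,0,4]
    - [85,0,0,0,0,0,0]
    - [85,0,0,0,0,0,0]

```text
t: 14.27
tool_pos: [0.4304, 0.1206, 0.2098]
tcp_rot: [0.002, 0.844, 0.536, 0.006]
ft_force: [0.5, 0.0, 0.9]
width: 0.0853
```

```bash
python3 - <<'E'
from fit import *
plan((.4257,.113,.14),-25,85,36)
E
```

```text
t 14.27 pos [0.4304 0.1206 0.2098] yaw -25.2 tilt [ 0.012  0.003 -1.   ] w 85.3 F [0.5 0.  0.9] left mm [ -4.7  -7.6 -69.8] w [ 0.56 -0.44 -0.22]
2 [[85, -4.7, -0.8, 34.8, 0.28, -0.22, -0.11], [85, -4.6, -0.7, 34.9, 0.28, -0.22, -0.11]]
```

Request:
move_arm:
  series:
    - [85,-9,-1.5,15,0.5,-0.4,-0.2]
    - [85,0,0,25,0,0,0]
    - [85,0,0,20,0,0,0]
    - [85,0,0,8,0,0,0]
    - [85,0,0,0,0,0,0]
    - [85,0,0,0,0,0,0]

```text
t: 14.77
tool_pos: [0.4336, 0.1156, 0.1429]
tcp_rot: [0.002, 0.842, 0.54, 0.006]
ft_force: [-0.9, -0.7, 1.5]
width: 0.0856
```

```bash
python3 - <<'E'
from fit import *
plan((.4257,.113,.071),-25,85,36)
E
```

```text
t 14.77 pos [0.4336 0.1156 0.1429] yaw -24.6 tilt [ 0.012  0.002 -1.   ] w 85.6 F [-0.9 -0.7  1.5] left mm [ -7.9  -2.6 -71.9] w [ 0.57 -0.41  0.38]
3 [[85, -2.1, -2.3, 23.9, 0.19, -0.14, 0.13], [85, -2.0, -2.2, 24.0, 0.19, -0.14, 0.13], [85, -2.0, -2.1, 24.0, 0.19, -0.14, 0.13]]
```

Request:
move_arm:
  series:
    - [85,-6,-6,0,0.6,-0.4,0.4]
    - [85,0,0,0,0,0,0]
    - [85,0,0,15,0.1,0,0]
    - [85,0,0,18,0.1,0,0]
    - [85,0,0,18,0.1,0,0]
    - [85,0,0,10,0.1,0,0]
    - [85,0,0,5,0,0,0]
    - [85,0,0,0,0,0,0]

```text
t: 15.43
tool_pos: [0.4337, 0.1143, 0.0823]
tcp_rot: [0.0, 0.843, 0.538, 0.005]
ft_force: [0.1, -0.4, -0.2]
width: 0.0852
```

```bash
python3 - <<'E'
from fit import *
plan((.4257,.113,.071),-25,85,36)
E
```

```text
t 15.43 pos [0.4337 0.1143 0.0823] yaw -24.9 tilt [ 0.008  0.005 -1.   ] w 85.2 F [ 0.1 -0.4 -0.2] left mm [ -8.   -1.3 -11.3] w [ 0.29 -0.46  0.08]
1 [[85, -4.6, -6.8, 11.2, 0.29, -0.46, 0.08]]
```

Request:
move_arm:
  series:
    - [85,-4.5,-7,5,0.3,-0.4,0]
    - [85,0,0,4,0,0,0]
    - [85,0,0,0,0,0,0]

```text
t: 15.68
tool_pos: [0.4265, 0.1133, 0.0745]
tcp_rot: [0.001, 0.843, 0.538, 0.002]
ft_force: [0.3, 0.8, 0.0]
width: 0.0847
```

```bash
python3 - <<'E'
from fit import *
plan((.4257,.113,.071),-25,85,36)
E
```

```text
t 15.68 pos [0.4265 0.1133 0.0745] yaw -24.9 tilt [ 0.003  0.001 -1.   ] w 84.7 F [0.3 0.8 0. ] left mm [-0.8 -0.3 -3.5] w [ 0.15 -0.12  0.08]
1 [[85, -0.6, -0.6, 3.5, 0.15, -0.12, 0.08]]
```

Request:
move_arm:
  series:
    - [60,-0.6,-0.6,3,0.1,-0.1,0]
    - [40,0,0,0,0,0,0]
    - [20,0,0,0,0,0,0]
    - [2,0,0,0,0,0,0]
    - [2,0,0,0,0,0,0]
    - [2,0,0,0,0,0,0]
    - [2,0,0,0,0,0,0]
    - [2,0,0,0,0,0,0]
    - [2,0,0,-5,0,0,0]
    - [2,0,0,-12,0,0,0]
    - [2,0,0,-12,0,0,0]
    - [2,0,0,-6,0,0,0]
  newtons: 60

```text
t: 16.68
tool_pos: [0.4228, 0.1127, 0.1069]
tcp_rot: [-0.001, 0.843, 0.538, -0.002]
ft_force: [1.1, 0.6, -3.7]
width: 0.0042
```

```bash
python3 - <<'E'
from fit import *
plan((.6135,-.0095,.112),-25,2,36)
E
```

```text
t 16.68 pos [0.4228 0.1127 0.1069] yaw -24.9 tilt [-0.005 -0.001 -1.   ] w 4.2 F [ 1.1  0.6 -3.7] left mm [ 190.7 -122.2    5.1] w [-0.23  0.15  0.1 ]
7 [[2, -4.4, 32.1, -0.8, -0.03, 0.02, 0.01], [2, -4.4, 32.1, -0.8, -0.03, 0.02, 0.01], [2, -4.4, 32.1, -0.8, -0.03, 0.02, 0.01], [2, -4.3, 32.1, -0.8, -0.03, 0.02, 0.01], [2, -4.3, 32.1, -0.8, -0.03, 0.02, 0.01], [2, -4.3, 32.1, -0.8, -0.03, 0.02, 0.01], [2, -4.3, 32.1, -0.7, -0.03, 0.02, 0.01]]
```

Request:
move_arm:
  series:
    - [2,-2,15,-1,-0.2,0.1,0]
    - [2,-4.5,32,-1,0,0,0]
    - [2,-4.5,32,-1,0,0,0]
    - [2,-4.5,32,-1,0,0,0]
    - [2,-4.5,32,-1,0,0,0]
    - [2,-4.5,32,-1,0,0,0]
    - [2,-3,20,-1,0,0,0]
    - [2,-2,8,0,0,0,0]
    - [2,0,0,0,0,0,0]
    - [2,0,0,0,0,0,0]

```text
t: 17.52
tool_pos: [0.6033, -0.0103, 0.1104]
tcp_rot: [0.001, 0.842, 0.539, -0.001]
ft_force: [0.1, 0.6, -3.3]
width: 0.0044
```

```bash
python3 - <<'E'
from fit import *
plan((.6135,-.0095,.082),-25,2,36)
E
```

```text
t 17.52 pos [ 0.6033 -0.0103  0.1104] yaw -24.8 tilt [-0.001 -0.003 -1.   ] w 4.4 F [ 0.1  0.6 -3.3] left mm [ 10.2   0.8 -28.4] w [0.01 0.18 0.21]
1 [[2, 5.0, 8.9, 28.3, 0.01, 0.18, 0.21]]
```

Request:
move_arm:
  series:
    - [2,5,9,3,0,0.2,0.2]
    - [2,0,0,10,0,0,0]
    - [2,0,0,8,0,0,0]
    - [2,0,0,3,0,0,0]
    - [2,0,0,0,0,0,0]
    - [2,0,0,0,0,0,0]

```text
t: 18.02
tool_pos: [0.6073, -0.0054, 0.0816]
tcp_rot: [-0.003, 0.843, 0.539, -0.003]
ft_force: [0.5, 0.8, -3.7]
width: 0.0042
```

```bash
python3 - <<'E'
from fit import *
plan((.6135,-.0095,.076),-25,2,36)
p,d=optics.capture("scene"); X,u,v=cloud("scene",d); print(board(X[X[:,2]<.105],.04,np.array([.6135,-.0095])))
E
```

```text
t 18.02 pos [ 0.6073 -0.0054  0.0816] yaw -24.8 tilt [-0.008  0.003 -1.   ] w 4.2 F [ 0.5  0.8 -3.7] left mm [ 6.2 -4.1 -5.6] w [-0.49  0.07  0.17]
1 [[2, -1.1, 7.3, 5.6, -0.49, 0.07, 0.17]]
(526, array([ 0.61  , -0.0068]), np.float64(65.0694272836065), np.float64(0.10737540893060568), np.float64(0.006395508490213125), np.float64(0.10242275064459512))
```

Request:
move_arm:
  series:
    - [2,0,5,0,-0.5,0,0.2]
    - [2,0,0,0,0,0,0]
    - [2,0,0,2,0,0,0]
    - [2,0,0,2,0,0,0]
    - [2,0,0,1,0,0,0]
    - [2,0,0,0.5,0,0,0]

```text
t: 18.57
tool_pos: [0.613, -0.0075, 0.0771]
tcp_rot: [0.002, 0.843, 0.537, 0.001]
ft_force: [-0.2, -0.5, -3.4]
width: 0.0046
```

```bash
python3 - <<'E'
from fit import *
plan((.6135,-.0095,.074),-25,2,36)
E
```

```text
t 18.57 pos [ 0.613  -0.0075  0.0771] yaw -25.0 tilt [ 0.003 -0.002 -1.   ] w 4.6 F [-0.2 -0.5 -3.4] left mm [ 0.5 -2.  -3.1] w [ 0.19  0.03 -0.02]
1 [[2, -1.6, 1.3, 3.1, 0.19, 0.03, -0.02]]
```

Request:
move_arm:
  series:
    - [2,0,0,1.5,0.2,0,0]
    - [2,0,0,1,0,0,0]
    - [2,0,0,0.5,0,0,0]

```text
t: 18.82
tool_pos: [0.6131, -0.0075, 0.0759]
tcp_rot: [-0.0, 0.844, 0.537, -0.0]
ft_force: [-1.9, 0.1, -0.6]
width: 0.0046
```

Request:
move_arm:
  series:
    - [2,0,0,1.5,0,0,0]
    - [2,0,0,0.5,0,0,0]

```text
t: 18.98
tool_pos: [0.6135, -0.0074, 0.076]
tcp_rot: [0.0, 0.844, 0.537, 0.0]
ft_force: [-1.2, 0.1, -0.9]
width: 0.0046
```

Request:
move_arm:
  series:
    - [2,0,0,3,0,0,0]
    - [2,0,0,2,0,0,0]
    - [10,0,0,0,0,0,0]
    - [20,0,0,0,0,0,0]
    - [45,0,0,0,0,0,0]
    - [85,0,0,0,0,0,0]
    - [85,0,0,0,0,0,0]
    - [85,0,0,-10,0,0,0]
    - [85,0,0,-30,0,0,0]
    - [85,0,0,-36,0,0,0]
    - [85,0,0,-36,0,0,0]
    - [85,0,0,-10,0,0,0]

```text
t: 19.98
tool_pos: [0.6123, -0.0076, 0.2004]
tcp_rot: [-0.001, 0.844, 0.537, -0.001]
ft_force: [0.5, -0.4, 0.6]
width: 0.0848
```

```bash
python3 - <<'E'
from fit import *
plan((.468,-.3005,.19),20.5,85,36)
E
```

```text
t 19.98 pos [ 0.6123 -0.0076  0.2004] yaw -25.0 tilt [-0.004  0.001 -1.   ] w 84.8 F [ 0.5 -0.4  0.6] left mm [-144.3 -292.9  -10.4] w [ -0.22  -0.03 -45.54]
10 [[85, -32.6, -0.7, 1.1, -0.02, -0.0, -4.55], [85, -32.5, -3.3, 1.1, -0.02, -0.0, -4.55], [85, -32.1, -5.8, 1.1, -0.02, -0.0, -4.55], [85, -31.6, -8.4, 1.1, -0.02, -0.0, -4.55], [85, -30.8, -10.8, 1.1, -0.02, -0.0, -4.55], [85, -29.8, -13.3, 1.1, -0.02, -0.0, -4.55], [85, -28.7, -15.6, 1.1, -0.02, -0.0, -4.55], [85, -27.4, -17.8, 1.1, -0.02, -0.0, -4.55], [85, -25.9, -19.9, 1.1, -0.02, -0.0, -4.55], [85, -24.2, -21.9, 1.1, -0.02, -0.0, -4.55]]
```

Request:
move_arm:
  series:
    - [85,-20,-0.5,0,-0.2,0,-4.5]
    - [85,-32.5,-3,0,0,0,-4.5]
    - [85,-32,-6,0,0,0,-4.5]
    - [85,-31.5,-8.5,0,0,0,-4.5]
    - [85,-31,-11,0,0,0,-4.5]
    - [85,-30,-13,0,0,0,-4.5]
    - [85,-28.5,-15.5,0,0,0,-4.5]
    - [85,-27.5,-18,0,0,0,-4.5]
    - [85,-26,-20,0,0,0,-4.5]
    - [85,-15,-14,0,0,0,-3.5]
    - [85,0,0,0,0,0,0]
    - [85,0,0,0,0,0,0]

```text
t: 20.98
tool_pos: [0.4829, -0.2923, 0.2147]
tcp_rot: [0.011, 0.564, 0.826, 0.003]
ft_force: [-0.2, 0.3, -0.0]
width: 0.0852
```

```bash
python3 - <<'E'
from fit import *
plan((.468,-.3005,.16),20.5,85,36)
for n in("scene","top"):
    p,d=optics.capture(n); X,u,v=cloud(n,d); cv2.imwrite(f"pics/{n}2.png",p[:,:,::-1])
    print(board(X[X[:,2]<.156],.09,np.array([.61,.276])),board(X[X[:,2]<.11],.06,np.array([.6135,-.0095])))
E
```

```text
t 20.98 pos [ 0.4829 -0.2923  0.2147] yaw 21.4 tilt [ 0.021 -0.007 -1.   ] w 85.2 F [-0.2  0.3 -0. ] left mm [-14.9  -8.2 -54.7] w [1.   0.83 0.88]
2 [[85, -0.7, -8.9, 27.2, 0.5, 0.41, 0.44], [85, -1.0, -8.7, 27.3, 0.5, 0.41, 0.44]]
(316, array([0.6086, 0.275 ]), np.float64(104.85166492136216), np.float64(0.07993247177704604), np.float64(0.008957101064576704), np.float64(0.15296205920358555)) (460, array([ 0.6126, -0.0076]), np.float64(64.9046260132688), np.float64(0.10638032260376187), np.float64(0.011125752645964233), np.float64(0.10381103237918125))
(182, array([0.6073, 0.2751]), np.float64(105.57133254065165), np.float64(0.07838072475911165), np.float64(0.008761954877383873), np.float64(0.15317759348404061)) (159, array([ 0.6117, -0.008 ]), np.float64(64.87253325950675), np.float64(0.10601151548170677), np.float64(0.008825755237388764), np.float64(0.10495021909056847))
```

View pics/scene2.png

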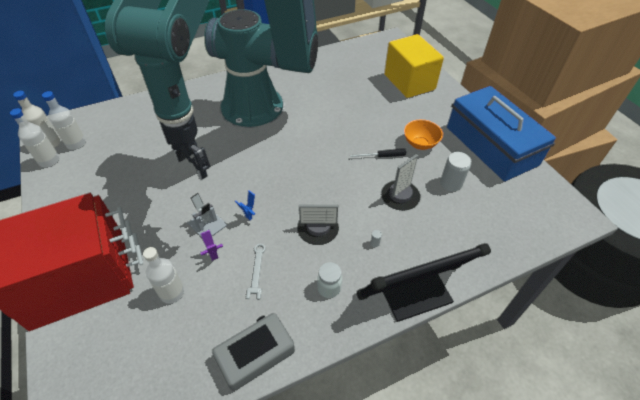

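The cards have swapped: the portrait card is at (402,185) on mat B and the landscape card at (318,222) on mat A. Both stand upright, within about 3 mm of the mat centres. Now for the grey clip at (203,208).

Request:
move_arm:
  series:
    - [85,-1.5,-18,8,1,0.8,0.9]
    - [85,0,0,8,0,0,0]
    - [85,0,0,15,0,0,0]
    - [85,0,0,8,0,0,0]
    - [85,0,0,0,0,0,0]
    - [85,0,0,0,0,0,0]

```text
t: 21.58
tool_pos: [0.4677, -0.2946, 0.1724]
tcp_rot: [-0.002, 0.569, 0.823, 0.0]
ft_force: [0.3, -0.3, -0.2]
width: 0.0852
```

```bash
python3 - <<'E'
from fit import *
plan((.4665,-.301,.080),20.5,85,15)
E
```

```text
t 21.58 pos [ 0.4677 -0.2946  0.1724] yaw 20.7 tilt [-0.003  0.002 -1.   ] w 85.2 F [ 0.3 -0.3 -0.2] left mm [ -1.2  -6.4 -92.4] w [-0.09 -0.18  0.17]
7 [[85, -0.8, -0.5, 13.2, -0.01, -0.03, 0.02], [85, -0.8, -0.5, 13.2, -0.01, -0.03, 0.02], [85, -0.8, -0.5, 13.2, -0.01, -0.03, 0.02], [85, -0.8, -0.5, 13.2, -0.01, -0.03, 0.02], [85, -0.8, -0.5, 13.2, -0.01, -0.03, 0.02], [85, -0.8, -0.5, 13.2, -0.01, -0.03, 0.02], [85, -0.8, -0.5, 13.2, -0.01, -0.03, 0.02]]
```

Request:
move_arm:
  series:
    - [85,-5.5,-3.5,5,-0.1,-0.2,0.2]
    - [85,0,0,10,0,0,0]
    - [85,0,0,15,0,0,0]
    - [85,0,0,15,0,0,0]
    - [85,0,0,15,0,0,0]
    - [85,0,0,8,0,0,0]
    - [85,0,0,0,0,0,0]
    - [85,0,0,0,0,0,0]

```text
t: 22.25
tool_pos: [0.4686, -0.3028, 0.1012]
tcp_rot: [0.003, 0.57, 0.822, -0.0]
ft_force: [0.8, -0.1, 0.0]
width: 0.0851
```

```bash
python3 - <<'E'
from fit import *
plan((.4665,-.301,.080),20.5,85,15)
E
```

```text
t 22.25 pos [ 0.4686 -0.3028  0.1012] yaw 20.5 tilt [ 0.005 -0.004 -1.   ] w 85.1 F [ 0.8 -0.1  0. ] left mm [ -2.1   1.8 -21.2] w [ 0.17  0.28 -0.03]
2 [[85, 1.2, -0.7, 10.6, 0.09, 0.14, -0.01], [85, 1.2, -0.7, 10.6, 0.09, 0.14, -0.01]]
```

Request:
move_arm:
  series:
    - [85,2.5,-1.5,6,0.2,0.3,0]
    - [85,0,0,8,0,0,0]
    - [85,0,0,4,0,0,0]
    - [85,0,0,0,0,0,0]
    - [85,0,0,0,0,0,0]

```text
t: 22.67
tool_pos: [0.4675, -0.302, 0.0835]
tcp_rot: [0.001, 0.57, 0.821, -0.0]
ft_force: [0.0, 0.6, -0.6]
width: 0.0849
```

```bash
python3 - <<'E'
from fit import *
plan((.4665,-.301,.080),20.5,85,15)
E
```

```text
t 22.67 pos [ 0.4675 -0.302   0.0835] yaw 20.5 tilt [ 0.002 -0.002 -1.   ] w 84.9 F [ 0.   0.6 -0.6] left mm [-1.   1.  -3.5] w [ 0.06  0.15 -0.03]
1 [[85, 1.3, -0.6, 3.5, 0.06, 0.15, -0.03]]
```

Request:
move_arm:
  series:
    - [70,1.3,-0.6,3,0,0.1,0]
    - [60,0,0,0,0,0,0]
    - [50,0,0,0,0,0,0]
    - [40,0,0,0,0,0,0]
    - [32,0,0,0,0,0,0]
    - [26,0,0,0,0,0,0]
    - [15,0,0,0,0,0,0]
    - [15,0,0,0,0,0,0]
    - [15,0,0,0,0,0,0]
    - [15,0,0,0,0,0,0]
  newtons: 40

```text
t: 23.5
tool_pos: [0.4684, -0.3025, 0.084]
tcp_rot: [0.004, 0.57, 0.822, -0.0]
ft_force: [-0.1, 0.4, -2.1]
width: 0.0238
```

```bash
python3 - <<'E'
from fit import *
plan((.4675,-.301,.20),20.5,15,15)
E
```

```text
t 23.5 pos [ 0.4684 -0.3025  0.084 ] yaw 20.5 tilt [ 0.006 -0.004 -1.   ] w 23.8 F [-0.1  0.4 -2.1] left mm [ -0.9   1.5 116. ] w [ 0.23  0.34 -0.02]
8 [[15, 0.1, 0.0, -14.5, 0.03, 0.04, -0.0], [15, 0.1, 0.0, -14.5, 0.03, 0.04, -0.0], [15, 0.2, 0.0, -14.5, 0.03, 0.04, -0.0], [15, 0.2, 0.0, -14.5, 0.03, 0.04, -0.0], [15, 0.2, -0.0, -14.5, 0.03, 0.04, -0.0], [15, 0.2, -0.0, -14.5, 0.03, 0.04, -0.0], [15, 0.2, -0.0, -14.5, 0.03, 0.04, -0.0], [15, 0.2, -0.0, -14.5, 0.03, 0.04, -0.0]]
```

Request:
move_arm:
  series:
    - [15,0,0,-4,0.2,0.3,0]
    - [15,0,0,-8,0,0,0]
    - [15,0,0,-15,0,0,0]
    - [15,0,0,-20,0,0,0]
    - [15,0,0,-25,0,0,0]
    - [15,0,0,-30,0,0,0]
    - [15,0,0,-30,0,0,0]
    - [15,0,0,-25,0,0,0]
    - [15,0,0,-10,0,0,0]
    - [15,0,0,0,0,0,0]

```text
t: 24.33
tool_pos: [0.4668, -0.3013, 0.2613]
tcp_rot: [-0.003, 0.57, 0.822, 0.0]
ft_force: [0.5, -0.7, -0.5]
width: 0.0236
```

```bash
python3 - <<'E'
from fit import *
plan((.608,.275,.265),15.3,15,30)
p,d=optics.capture("scene"); cv2.imwrite("pics/clip3.png",cv2.resize(p[110:260,130:330],None,fx=4,fy=4,interpolation=2)[:,:,::-1])
E
```

```text
t 24.33 pos [ 0.4668 -0.3013  0.2613] yaw 20.5 tilt [-0.004  0.003 -1.   ] w 23.6 F [ 0.5 -0.7 -0.5] left mm [141.2 576.3   3.7] w [-0.17 -0.26  5.17]
20 [[15, 24.5, 16.7, -0.1, -0.01, -0.01, 0.26], [15, 24.6, 16.6, -0.1, -0.01, -0.01, 0.26], [15, 24.7, 16.5, -0.1, -0.01, -0.01, 0.26], [15, 24.7, 16.4, -0.1, -0.01, -0.01, 0.26], [15, 24.8, 16.2, -0.1, -0.01, -0.01, 0.26], [15, 24.9, 16.1, -0.1, -0.01, -0.01, 0.26], [15, 25.0, 16.0, -0.1, -0.01, -0.01, 0.26], [15, 25.0, 15.9, -0.1, -0.01, -0.01, 0.26], [15, 25.1, 15.8, -0.1, -0.01, -0.01, 0.26], [15, 25.2, 15.7, -0.1, -0.01, -0.01, 0.26], [15, 25.3, 15.6, -0.1, -0.01, -0.01, 0.26], [15, 25.3, 15.5, -0.2, -0.01, -0.01, 0.26], [15, 25.4, 15.3, -0.2, -0.01, -0.01, 0.26], [15, 25.5, 15.2, -0.2, -0.01, -0.01, 0.26], [15, 25.5, 15.1, -0.2, -0.01, -0.01, 0.26], [15, 25.6, 15.0, -0.2, -0.01, -0.01, 0.26], [15, 25.7, 14.9, -0.2, -0.01, -0.01, 0.26], [15, 25.7, 14.8, -0.2, -0.01, -0.01, 0.26], [15, 25.8, 14.6, -0.2, -0.01, -0.01, 0.26], [15, 25.9, 14.5, -0.2, -0.01, -0.01, 0.26]]
```

View pics/clip3.png

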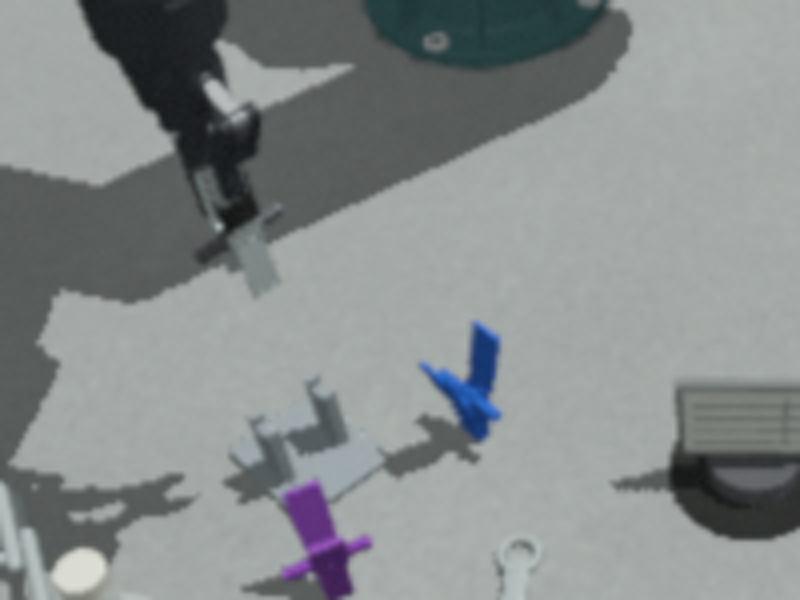

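The clip (240,250) is out of the stand, held with its jaws down. Now I'll carry it to the portrait card.

Request:
move_arm:
  series:
    - [15,15,10,0,-0.2,-0.2,0.5]
    - [15,24.5,16.5,-0.5,0,0,0.5]
    - [15,25,16.5,-0.5,0,0,0.5]
    - [15,25,16.5,-0.5,0,0,0.5]
    - [15,25,16,-0.5,0,0,0.5]
    - [15,25,16,-0.5,0,0,0.5]
    - [15,25,16,-0.5,0,0,0.5]
    - [15,25,16,-0.5,0,0,0.5]
    - [15,25,15.5,-0.5,0,0,0.3]
    - [15,25,15.5,-0.5,0,0,0.3]
    - [15,25,15.5,-0.5,0,0,0.3]
    - [15,25,15.5,-0.5,0,0,0.3]

```text
t: 25.38
tool_pos: [0.5491, 0.0413, 0.2513]
tcp_rot: [-0.011, 0.613, 0.79, -0.005]
ft_force: [0.5, 0.6, 0.1]
width: 0.0238
```

```bash
python3 - <<'E'
from fit import *
plan((.608,.275,.265),15.3,15,30)
E
```

```text
t 25.38 pos [0.5491 0.0413 0.2513] yaw 14.4 tilt [-0.024  0.005 -1.   ] w 23.8 F [0.5 0.6 0.1] left mm [ 58.9 233.7  13.7] w [-1.25 -0.64 -0.88]
9 [[15, 23.5, 12.8, -1.5, -0.14, -0.07, -0.1], [15, 23.5, 12.8, -1.5, -0.14, -0.07, -0.1], [15, 23.5, 12.9, -1.5, -0.14, -0.07, -0.1], [15, 23.5, 12.9, -1.5, -0.14, -0.07, -0.1], [15, 23.4, 12.9, -1.5, -0.14, -0.07, -0.1], [15, 23.4, 13.0, -1.5, -0.14, -0.07, -0.1], [15, 23.4, 13.0, -1.5, -0.14, -0.07, -0.1], [15, 23.4, 13.1, -1.5, -0.14, -0.07, -0.1], [15, 23.3, 13.1, -1.5, -0.14, -0.07, -0.1]]
```

Request:
move_arm:
  series:
    - [15,23,13,-3,-0.6,-0.3,-0.3]
    - [15,23.5,13,-3,-0.3,-0.2,-0.3]
    - [15,23.5,13,-2,-0.2,-0.1,-0.1]
    - [15,23.5,13,-2,-0.1,0,-0.1]
    - [15,23.5,13,-2,0,0,0]
    - [15,23.5,13,-1,0,0,0]
    - [15,20,12,-1,0,0,0]
    - [15,12,8,0,0,0,0]
    - [15,6,4,0,0,0,0]
    - [15,0,0,0,0,0,0]
    - [15,0,0,0,0,0,0]

```text
t: 26.3
tool_pos: [0.5936, 0.2548, 0.2475]
tcp_rot: [-0.01, 0.604, 0.797, -0.01]
ft_force: [1.1, -1.0, -0.5]
width: 0.0241
```

```bash
python3 - <<'E'
from fit import *
plan((.608,.275,.265),15.3,15,30)
E
```

```text
t 26.3 pos [0.5936 0.2548 0.2475] yaw 15.6 tilt [-0.028 -0.004 -1.   ] w 24.1 F [ 1.1 -1.  -0.5] left mm [14.4 20.2 17.5] w [-1.58 -0.21  0.32]
2 [[15, 7.8, 9.4, -9.0, -0.79, -0.11, 0.16], [15, 7.8, 9.5, -8.8, -0.79, -0.11, 0.16]]
```

Request:
move_arm:
  series:
    - [15,8,9.5,-9,-0.8,-0.1,0.2]
    - [15,4,4.5,-4,-0.8,-0.1,0.1]
    - [15,0,0,0,0,0,0]
    - [15,0,0,0,0,0,0]

```text
t: 26.63
tool_pos: [0.6048, 0.2675, 0.2613]
tcp_rot: [0.001, 0.608, 0.794, 0.0]
ft_force: [0.4, 0.0, -0.8]
width: 0.0235
```

```bash
python3 - <<'E'
from fit import *
plan((.608,.275,.265),15.3,15,30)
E
```

```text
t 26.63 pos [0.6048 0.2675 0.2613] yaw 15.1 tilt [ 0.002 -0.001 -1.   ] w 23.5 F [ 0.4  0.  -0.8] left mm [3.2 7.5 3.7] w [ 0.08  0.09 -0.24]
1 [[15, 6.4, 5.0, -3.7, 0.08, 0.09, -0.24]]
```

Request:
move_arm:
  series:
    - [15,6.5,5,-3,0,0.1,-0.2]
    - [15,0,0,0,0,0,0]
    - [15,0,0,0,0,0,0]

```text
t: 26.88
tool_pos: [0.6085, 0.2746, 0.2658]
tcp_rot: [0.001, 0.607, 0.794, 0.001]
ft_force: [0.1, 0.0, -0.8]
width: 0.0237
```

```bash
cat > see.py <<'E'
from fit import *
import sys
tag=sys.argv[1]
plan((.608,.275,.265),15.3,15,30)
s=get_state(); tp=s['tool_pos']; e=np.array([np.cos(np.radians(15.3)),np.sin(np.radians(15.3))]); f=np.array([-e[1],e[0]])
for n in("scene","top"):
    p,d=optics.capture(n); X,u,v=cloud(n,d)
    r=X[:,:2]-np.array([.608,.275]); a=r@e*1000; b=r@f*1000; z=(X[:,2]-tp[2])*1000
    print(n,'TCP in card axes',((tp[:2]-[.608,.275])@e*1000).round(1),((tp[:2]-[.608,.275])@f*1000).round(1))
    if tag!='f': print(board(X[X[:,2]<.156],.10,np.array([.608,.275])))
    for lo in range(-70,0,6):
        m=(abs(a)<60)&(abs(b)<60)&(z>=lo)&(z<lo+6)&(X[:,2]>.158)
        if m.sum(): print(lo,m.sum(),'a',np.percentile(a[m],[2,25,50,75,98]).round(1),'b',np.percentile(b[m],[2,50,98]).round(1))
    ci=optics.camera_info(n); q=ci['R']@np.array([.608,.275,.17])+ci['t']; U,V=int(q[0]/q[2]*ci['fx']+ci['cx']),int(q[1]/q[2]*ci['fy']+ci['cy'])
    c=cv2.resize(p[V-45:V+45,U-45:U+45],(400,400),interpolation=2); im=c if n=="scene" else np.hstack([im,c])
cv2.imwrite(f"pics/see_{tag}.png",im[:,:,::-1])
E
python3 see.py a
```

```text
t 26.88 pos [0.6085 0.2746 0.2658] yaw 15.2 tilt [ 0.003  0.001 -1.   ] w 23.7 F [ 0.1  0.  -0.8] left mm [-0.5  0.4 -0.8] w [ 0.17 -0.01 -0.1 ]
1 [[15, 0.5, -0.4, 0.8, 0.17, -0.01, -0.1]]
scene TCP in card axes 0.4 -0.5
(274, array([0.6086, 0.276 ]), np.float64(104.63066138027817), np.float64(0.07985212790743211), np.float64(0.009462289111375491), np.float64(0.1534023863421155))
-70 2 a [-17.4 -16.6 -15.8 -15.  -14.2] b [-4.4  3.8 11.9]
-64 8 a [-13.7 -12.6   0.4  15.4  17.9] b [-8.2 -3.2  4.5]
-58 16 a [-13.6 -12.   15.8  17.   19. ] b [-7.8 -0.9  8.6]
-52 20 a [-12.7  -9.6  15.1  16.8  18.3] b [-9.8 -2.9 11.3]
-46 8 a [13.4 14.1 14.7 15.6 16.8] b [-6.7  3.6 12. ]
-40 9 a [13.2 13.7 14.3 15.  15.5] b [-9.5 -2.2 11. ]
-34 11 a [-7.7 12.2 13.6 14.9 16.2] b [-9.4 -1.2  9.3]
-28 18 a [-9.9  4.9 11.5 13.  14.5] b [-23.3  -5.   23.5]
-22 30 a [-7.5  2.1  3.9  8.  14.1] b [-30.  -12.   16.1]
-16 45 a [-10.8  -5.6  -1.2   3.6  14.2] b [-27.9  -5.   10.4]
-10 25 a [-11.1  -9.1   9.3  12.7  13.6] b [-10.1   0.6  13. ]
-4 15 a [-11.3  -9.7  -9.    1.4  14.3] b [-12.   -0.4  11.2]
top TCP in card axes 0.4 -0.5
(102, array([0.6106, 0.2632]), np.float64(107.27708476354492), np.float64(0.05421272687452623), np.float64(0.008820981022814929), np.float64(0.15413122184627145))
-64 1 a [-14.4 -14.4 -14.4 -14.4 -14.4] b [0.7 0.7 0.7]
-58 4 a [-14.4 -13.9 -13.6 -13.3 -12.5] b [-7.9 -5.3 -1.4]
-52 1 a [-13.4 -13.4 -13.4 -13.4 -13.4] b [-6. -6. -6.]
-46 2 a [-13.4 -12.3 -11.1  -9.8  -8.7] b [-7.8 -5.8 -3.7]
-40 4 a [-13.  -12.2 -11.7  -5.7  10.4] b [-8.1 -6.3 -2.5]
-34 2 a [-11.   -5.2   1.1   7.4  13.2] b [-8.8 -8.  -7.1]
-28 3 a [-11.8 -10.9  -9.9  -3.1   3.2] b [-28.4  -8.5  -5. ]
-22 15 a [-8.6 -2.8 -1.2  2.5  6.6] b [-29.3 -22.   -7.8]
-16 17 a [-7.5 -0.5  2.2  4.4 10.4] b [-27.7 -13.   -6.1]
-10 3 a [-10.5  -1.7   7.9   8.9   9.7] b [-9.  -8.1 -6.9]
-4 2 a [-10.2  -5.1   0.5   6.1  11.2] b [-11.7 -11.3 -11. ]
```

View pics/see_a.png

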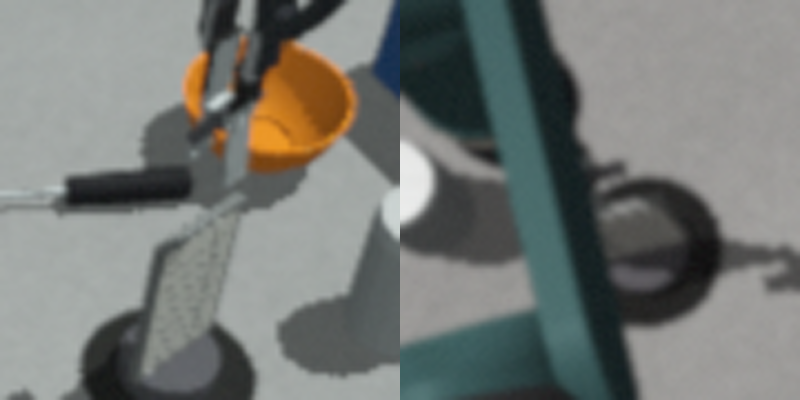

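In the crops the clip gapes directly above the portrait card's top edge. The near jaw's inner face is at about −13.6 mm and the far one at about +14 mm, with the card at +0.6 mm, so the clip is well centred. I'll lower it in two stages.

Request:
move_arm:
  series:
    - [15,0,0,8,0.1,0,-0.1]
    - [15,0,0,12,0,0,0]
    - [15,0,0,12,0,0,0]
    - [15,0,0,4,0,0,0]
    - [15,0,0,0,0,0,0]
    - [15,0,0,0,0,0,0]

```text
t: 27.48
tool_pos: [0.6072, 0.2738, 0.224]
tcp_rot: [-0.001, 0.607, 0.795, -0.001]
ft_force: [0.1, 1.0, 0.5]
width: 0.0239
```

```bash
python3 - <<'E'
from fit import *
plan((.6086,.2754,.193),15,15,8)
E
```

```text
t 27.48 pos [0.6072 0.2738 0.224 ] yaw 15.3 tilt [-0.002 -0.001 -1.   ] w 23.9 F [0.1 1.  0.5] left mm [  1.4   1.6 -31. ] w [-0.15  0.01  0.29]
4 [[15, 0.3, 0.5, 7.7, -0.04, 0.0, 0.07], [15, 0.3, 0.5, 7.7, -0.04, 0.0, 0.07], [15, 0.3, 0.5, 7.7, -0.04, 0.0, 0.07], [15, 0.3, 0.5, 7.7, -0.04, 0.0, 0.07]]
```

Request:
move_arm:
  series:
    - [15,1.2,1.8,0,-0.1,0,0.2]
    - [15,0,0,4,0,0,0]
    - [15,0,0,5,0,0,0]
    - [15,0,0,5,0,0,0]
    - [15,0,0,2,0,0,0]
    - [15,0,0,0,0,0,0]

```text
t: 27.98
tool_pos: [0.6095, 0.2758, 0.2073]
tcp_rot: [0.0, 0.608, 0.794, 0.0]
ft_force: [-0.3, -0.9, -1.5]
width: 0.0239
```

```bash
python3 - <<'E'
from fit import *
plan((.6086,.2754,.193),15,15,8)
E
```

```text
t 27.98 pos [0.6095 0.2758 0.2073] yaw 15.1 tilt [ 0.001  0.    -1.   ] w 23.9 F [-0.3 -0.9 -1.5] left mm [ -0.9  -0.4 -14.3] w [0.07 0.01 0.07]
2 [[15, -0.1, -0.5, 7.2, 0.03, 0.0, 0.04], [15, -0.1, -0.5, 7.2, 0.03, 0.0, 0.04]]
```

Request:
move_arm:
  series:
    - [15,0,-0.8,3,0,0,0]
    - [15,0,0,4,0,0,0]
    - [15,0,0,4,0,0,0]
    - [15,0,0,1.5,0,0,0]
    - [15,0,0,0,0,0,0]
    - [15,0,0,0,0,0,0]

```text
t: 28.48
tool_pos: [0.6086, 0.2756, 0.1934]
tcp_rot: [0.0, 0.608, 0.794, 0.0]
ft_force: [0.2, 0.7, -1.6]
width: 0.0238
```

```bash
python3 see.py f; python3 - <<'E'
from fit import *
plan((.6086,.2754,.193),15,15,8)
p,d=optics.capture("scene"); X,u,v=cloud("scene",d)
print(board(X[X[:,2]<.125],.04,np.array([.608,.275])),board(X[X[:,2]<.11],.06,np.array([.6135,-.0095])))
E
```

```text
t 28.48 pos [0.6086 0.2756 0.1934] yaw 15.1 tilt [ 0.001  0.    -1.   ] w 23.8 F [ 0.2  0.7 -1.6] left mm [-0.6 -0.6 71.6] w [ 0.07  0.01 -0.23]
3 [[15, -0.1, -0.2, -23.9, 0.02, 0.0, -0.08], [15, -0.1, -0.2, -23.9, 0.02, 0.0, -0.08], [15, -0.1, -0.2, -23.9, 0.02, 0.0, -0.08]]
scene TCP in card axes 0.7 0.4
-40 2 a [11.9 12.3 12.7 13.1 13.5] b [ 0.5  5.4 10.4]
-34 9 a [-7.3 11.9 12.9 13.9 15.2] b [-7.8  0.2 11. ]
-28 11 a [-11.2   3.1   9.9  13.3  14.8] b [-21.8  -5.5   8.6]
-22 31 a [-11.1  -0.9   3.8  12.   14.3] b [-27.4  -6.3  31.9]
-16 39 a [-9.3 -5.  -0.   5.4 13.6] b [-27.5  -5.9  11. ]
-10 18 a [-10.9  -8.6  -5.3  12.8  14.1] b [-10.2   2.2  14.8]
-4 18 a [-10.4  -8.7  10.7  13.1  14.3] b [-11.2  -1.7  11.7]
top TCP in card axes 0.7 0.4
-40 1 a [-12.7 -12.7 -12.7 -12.7 -12.7] b [-6.2 -6.2 -6.2]
-34 1 a [-11.2 -11.2 -11.2 -11.2 -11.2] b [-7.8 -7.8 -7.8]
-28 1 a [-11. -11. -11. -11. -11.] b [-5.1 -5.1 -5.1]
-22 19 a [-2.8 -0.6  1.2  3.8  8.3] b [-28.9 -17.5  -8.2]
-16 7 a [-2.4  0.1  2.   4.4  9.8] b [-26.5 -16.4  -7.3]
-10 1 a [-12.5 -12.5 -12.5 -12.5 -12.5] b [-8.4 -8.4 -8.4]
-4 2 a [-11.1  -6.1  -0.6   4.8   9.9] b [-11.9 -11.1 -10.2]
t 28.58 pos [0.6087 0.2756 0.1936] yaw 15.1 tilt [ 0.001  0.    -1.   ] w 23.9 F [ 0.5 -0.7 -0.5] left mm [-0.1 -0.2 -0.6] w [0.08 0.01 0.08]
1 [[15, -0.2, -0.1, 0.6, 0.08, 0.01, 0.08]]
(304, array([0.6095, 0.2761]), np.float64(104.12486954653008), np.float64(0.08104976993772188), np.float64(0.007752067770643252), np.float64(0.11836368274875349)) (465, array([ 0.6124, -0.0074]), np.float64(65.04067730834021), np.float64(0.1067579368532589), np.float64(0.011208949433278168), np.float64(0.10370436584077958))
```

View pics/see_f.png

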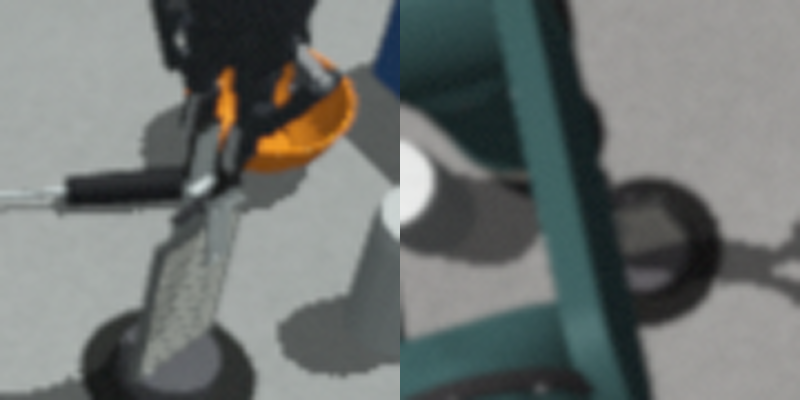

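The crop shows the clip at (210,190) gaping astride the middle of the portrait card's top edge, with the near jaw in front of the face and no contact force. I'll check stillness, then hand in.

```bash
python3 - <<'E'
from fit import *
s=get_state(); print(s['t'],abs(s['joint_vel']).max(),s['width'],s['ft_force'],s['tool_pos'])
print(bot.hand_in())
E
```

```text
28.6333 0.0031431771700256147 0.023892332791063717 [ 0.7199  0.6604 -0.7859] [0.6088 0.2756 0.1938]
the job is handed in; nothing more can be done
None
```

I swapped the two cards and left the grey clip held open astride the portrait card's top edge. I then handed the job in at 28.6 s; the hand-in gives no verdict.

**Cards:** I parked the landscape card first. The portrait card went onto mat B and the landscape card onto mat A, both upright and let go. After release, the cameras put both within about 3 mm of the mat centres, so each whole foot should be on its mat.

**Clip:** I squeezed it fully open at 40 N and lifted it out of its stand. By calculation its tips are about 24 mm below the card's top edge.

**Last checks:**
- **Centring:** the gripper centre was within about 1 mm of the card's middle. Measured just above the card, the jaws' inner faces were about 14 mm either side at the tips; where the top edge now sits, the estimate is about 10 mm. The board is only 4 mm either side of centre, so nothing should touch.
- **Stillness:** the arm was still, with joint speeds at or below 0.003 rad/s. The wrist force was about 1 N, consistent with the clip's weight plus noise.

**Less certain:**
- **Jaws after lowering:** the top camera's view of the card was partly blocked by the arm. The final jaw position rests mainly on the scene camera and the arm's own pose.
- **Finger opening:** it reads about 2–5 mm low on everything gripped (23.9 mm for the 26 mm handles), so I took it as fully squeezed.
- **Other items on the bench:** I did not re-measure them at the end. I saw nothing disturbed in the picture after the swap or in the later crops.

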